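Load the roller carrier and present its cover plate

TASK

Load the carrier: put the two solid steel rollers that stand on the desk upright into its two empty wells, one in each, leaving the look-alike bored sleeve and the other things where they are. Then pick up the cover plate by its black bar and hold it level about 15 mm above the carrier's pillars, the right way round, so that each threaded hole shows fully through its hole in the plate and the screws could be dropped in. Do not let the plate touch the carrier, and finish while still holding it hovering there.

Things in the scene. Friction and masses are not known exactly. Their poses are not given: they have to be found in the camera images.
- carrier: steel block 72 x 174 x 20 mm (x, y, z) fixed to the desk; origin at the centre of its underside, z up, long side along y. Three round wells in a row, 28 mm wide, 12 mm deep. Three dark round pillars, 15 mm wide, 16 mm tall (tops 36 mm above the desk), each with a 6 mm threaded hole: two side by side at the +y end, one at the -y end
- cover: loose aluminium plate 72 x 174 x 6 mm (x, y, z), 0.18 to 0.35 kg, flat on the desk; origin at the centre of its underside, z up, long side along y. Three 13 mm through holes, two side by side at the +y end, one at the -y end. In its middle a black upright bar 12 mm wide (x), 60 mm long (y), top 36 mm above the underside, with low feet at its ends
- cover_grip (a point): middle of the cover's grip bar, 28 mm above the plate's underside; axes as the cover's: pinch the bar along x, where it is 12 mm thick
- roller_0: solid ground-steel roller, upright cylinder of 20 mm diameter and 24 mm height, no bore; origin at the centre of its lower end, z along its axis. Starts upright on the desk
- roller_0_mid (a point): middle of roller_0, 12 mm above its lower end
- roller_1: solid ground-steel roller, upright cylinder of 20 mm diameter and 24 mm height, no bore; origin at the centre of its lower end, z along its axis. Starts upright on the desk
- roller_1_mid (a point): middle of roller_1, 12 mm above its lower end
- roller_2: solid ground-steel roller, upright cylinder of 20 mm diameter and 24 mm height, no bore; origin at the centre of its lower end, z along its axis. Starts already seated in the carrier's well_0 and stays there
- roller_2_mid (a point): middle of roller_2, 12 mm above its lower end
- well_0 (a point): centre of the floor of a well of the carrier, 8 mm above the desk (the well's mouth is 12 mm higher), at x 0, y -40 mm in the carrier's frame. A seated roller stands 12 mm out of it. Occupied by roller_2 from the start
- well_1 (a point): centre of the floor of a well of the carrier, 8 mm above the desk (the well's mouth is 12 mm higher), at x 0, y 0 mm in the carrier's frame. A seated roller stands 12 mm out of it. Empty at the start
- well_2 (a point): centre of the floor of a well of the carrier, 8 mm above the desk (the well's mouth is 12 mm higher), at x 0, y 40 mm in the carrier's frame. A seated roller stands 12 mm out of it. Empty at the start
- pillar_0 (a point): centre of the threaded hole at the top face of a pillar, at x +20, y +70 mm in the carrier's frame, 36 mm above the desk
- cover_hole_0 (a point): centre of the cover's hole that belongs over pillar_0, at the plate's underside, at x +20, y +70 mm in the cover's frame
- pillar_1 (a point): centre of the threaded hole at the top face of a pillar, at x -20, y +70 mm in the carrier's frame, 36 mm above the desk
- cover_hole_1 (a point): centre of the cover's hole that belongs over pillar_1, at the plate's underside, at x -20, y +70 mm in the cover's frame
- pillar_2 (a point): centre of the threaded hole at the top face of a pillar, at x 0, y -70 mm in the carrier's frame, 36 mm above the desk
- cover_hole_2 (a point): centre of the cover's hole that belongs over pillar_2, at the plate's underside, at x 0, y -70 mm in the cover's frame
- sleeve: bystander: turned steel sleeve with a bore, 21 mm diameter, 20 mm tall, standing among the rollers; origin at the centre of its underside
- gauge_block: bystander: small flat steel block 35 x 18 x 9 mm lying on the desk; origin at the centre of its underside
- hex_key: bystander: black bent hex key 33 x 88 x 5 mm lying on the desk; origin at the centre of its underside
- loupe: bystander: black magnifying eyepiece, 39 mm diameter, 38 mm tall; origin at the centre of its underside
- mouse: bystander: black computer mouse 112 x 62 x 39 mm with its cord, stuck fast to the desk between the rollers; origin at the centre of its underside

How it is judged (in metres and radians):
On the way, in this order (a step that is already met when the one before it is completed fails the run):
1. all three rollers stand in the wells, one in each, let go ((horizontal distance between roller_0_mid and well_0 below 0.006 m or horizontal distance between roller_0_mid and well_1 below 0.006 m or horizontal distance between roller_0_mid and well_2 below 0.006 m) and z of each of roller_0_mid, roller_1_mid, roller_2_mid in the frame of carrier below 0.023 m and angle between the z axis of each of roller_0, roller_1, roller_2 and the z axis of carrier, either way round below 0.12 rad and (horizontal distance between roller_1_mid and well_0 below 0.006 m or horizontal distance between roller_1_mid and well_1 below 0.006 m or horizontal distance between roller_1_mid and well_2 below 0.006 m) and (horizontal distance between roller_2_mid and well_0 below 0.006 m or horizontal distance between roller_2_mid and well_1 below 0.006 m or horizontal distance between roller_2_mid and well_2 below 0.006 m) and contact force between each of roller_0, roller_1, roller_2 and the fingers below 0.1 N), for 0.2 s.
2. the cover plate is lifted off the desk in the gripper (height (world z) of each of cover_hole_0, cover_hole_1, cover_hole_2 above 0.03 m and contact force between cover and the fingers above 1 N), for 0.2 s.
At the end, for the whole second after the job is handed in: Three rollers upright on the floors of the three wells (within 6 mm of centre). Cover held still in the gripper, each hole within 4 mm sideways of its threaded hole, underside 5 to 30 mm above all pillar tops, touching neither carrier nor rollers ((horizontal distance between roller_0_mid and well_0 below 0.006 m or horizontal distance between roller_0_mid and well_1 below 0.006 m or horizontal distance between roller_0_mid and well_2 below 0.006 m) and z of each of roller_0_mid, roller_1_mid, roller_2_mid in the frame of carrier below 0.023 m and angle between the z axis of each of roller_0, roller_1, roller_2 and the z axis of carrier, either way round below 0.12 rad and (horizontal distance between roller_1_mid and well_0 below 0.006 m or horizontal distance between roller_1_mid and well_1 below 0.006 m or horizontal distance between roller_1_mid and well_2 below 0.006 m) and (horizontal distance between roller_2_mid and well_0 below 0.006 m or horizontal distance between roller_2_mid and well_1 below 0.006 m or horizontal distance between roller_2_mid and well_2 below 0.006 m) and horizontal distance between cover_hole_0 and pillar_0 below 0.004 m and horizontal distance between cover_hole_1 and pillar_1 below 0.004 m and horizontal distance between cover_hole_2 and pillar_2 below 0.004 m and z of cover_hole_0 in the frame of pillar_0 between 0.005 and 0.03 m and z of cover_hole_1 in the frame of pillar_1 between 0.005 and 0.03 m and z of cover_hole_2 in the frame of pillar_2 between 0.005 and 0.03 m and contact force between cover and the fingers above 1 N and contact force between cover and carrier below 0.1 N and contact force between cover and roller_0 below 0.1 N and contact force between cover and roller_1 below 0.1 N and contact force between cover and roller_2 below 0.1 N and linear speed of cover below 0.02 m/s and angular speed of cover below 0.2 rad/s); the arm keeps its last pose, push and grip.
It fails at once if the cover plate touches the carrier (contact force between cover and carrier above 1 N).
It fails at once if a bystander is moved more than 30 mm (distance of any of sleeve, gauge_block, hex_key, loupe from where it was at the start of the episode above 0.03 m).
It also fails if it takes over 64 s, if anything falls off the work surface, if the arm or the gripper's body presses on something with over 40 N, if the wrist force passes 120 N, or if a joint passes its speed limit or range.

ROBOT

A 7-joint arm with a two-finger parallel gripper is mounted at the origin on a cart in front of the work surface, level with it; the furniture and walls round the work are solid. World frame = base frame: x ahead of the robot, y to its left, z up, the work surface at z = 0. Lengths are in mm, angles in rad, forces in N, time in s.
With the tool pointing down it reaches from about 350 to 900 mm from the base axis. Payload 8.1 kg.
Tool frame: the origin (TCP) lies between the finger pads; the fingertips stand 11 mm ahead of it and the grasp point (between the pads) lies 8 mm behind it; z points along the fingers, y is the direction in which the jaws open and shut (so a half turn about z gives the same grasp; the last joint's range is limited). The gripper opens to 85 mm and grips with 20 to 120 N. Pads are 22 mm wide; open, the fingers measure 114 mm over their backs; the gripper's body (76 mm by 85 mm) begins 54 mm behind the grasp point. The pads swing forward as they close: fully open they stand 13 mm farther back than shut.
Start: joints at [-1.243, 0.434, 0.025, 1.573, -0.012, 1.134, -0.075], TCP at [261.026, 567.896, 242.323] pointing down, gripper open.
Joint ranges: [-2.62, 2.62], [-0.44, 2.09], [-1.27, 1.32], [0.08, 2.57], [-1.32, 4.46], [0.12, 2], [-2.74, 2.74]. Speed limits (rad/s): [2.22, 2.22, 3.01, 3.01, 3.14, 3.14, 3.14].

INTERFACE

Orientations are given as a unit quaternion [w, x, y, z].
In Python, from workcell import env gives the robot as it stands.
- The arm moves only by the tool step_arm, never from a script. Its arguments are lists of equal length, an entry for each row: "translation": the shift along the tool's x, y, z in m, a list of three; "turn": the turn, a rotation vector about the tool's x, y, z in rad, a list of three; "fingers": the gripper command: -1 is shut, 1 is fully open, values between are in proportion. In form: {"translation": [[tx, ty, tz], ...], "turn": [[wx, wy, wz], ...], "fingers": [fingers, ...]}. A call has 1 to 12 rows; each row shifts and turns the commanded pose from where the row before left it, along the tool's axes as they then stand; what a row does not reach is not made up. A row lasts 1/12 s, in which the tool goes at most 41.7 mm and 7.16 degrees, less where a joint would pass 70% of its speed; a pose out of reach is approached as far as the arm can. A call is refused whole if a number of a shift passes 0.0417 or a number of a turn 0.125, either way. A call with a gripper value outside its range is refused whole. The fingers move at their own pace and stop on an object; "squeeze" is the grip in N (left out, the last holds). Time passes only in rows, so rows that do not move let the fingers close. It gives the time, the measured TCP pose, the force and the opening at its end, in the units of the state.
- env.state(): the state, without advancing time (a new reading comes with each control period).
- env.read_camera(name): name is "scene" or "top" or "wrist"; returns the picture (400x640x3 uint8, blue, green, red); there is no depth.
- env.get_calibration(name): a dict with "K" (3x3 intrinsics, pixels), "world_to_cam" (4x4, takes a point from world to camera coordinates). Camera axes: x right, y up, looking along -z (the intrinsics and any distortion apply to the point x, -y, -z); pixel columns grow to the right and rows downward; lengths in mm; the calibration is good to about 2 mm. A picture is of the moment at which its call begins: read the wrist's pose just before it. get_calibration takes no time and is no camera call; for the wrist camera it gives the pose at the moment of the call.
- env.job_done(): hands the job in, once; it reports no verdict.
The state is a dict: "t": time; "qpos": joint angles; "dq": joint speeds; "tau": joint torques, N m; "tcp_pos": TCP position; "orientation": TCP orientation; "wrist_force": force on the tool from outside, world axes, zero at the start; "wrist_torque": the same for the moment, N m; "finger_gap": finger opening in mm.
Only numpy, scipy, OpenCV 4.12 (cv2) and the standard library are available. Lean on these libraries where they do the work, as an engineer would, in place of code of your own. Each camera call takes 0.05 s, during which the arm holds its last target.

## Working session

There is one attempt and no reset: what is moved stays moved. The work goes in short steps, Python scripts to look and compute and a tool call to move; the robot and the scene stay as the last step left them, time stands still between calls to the robot, and variables do not carry over. Pictures are saved under pics/ and viewed, and the job is handed in when it is done.

Besides the shell and the picture viewer there is one more tool, called as name(argument=value, ...) on one line, values as JSON. step_arm: Moves the arm, as the interface text tells. Its arguments: {"type":"object","properties":{"translation":{"type":"array"},"turn":{"type":"array"},"fingers":{"type":"array"},"squeeze":{"type":"number"}},"required":["translation","turn","fingers"]}

```bash
ls; mkdir -p pics
python3 - <<'E'
from workcell import env
import cv2
print(env.state())
for n in ["scene","top","wrist"]:
    c=env.get_calibration(n); print(n,c)
    cv2.imwrite(f"pics/{n}0.png",env.read_camera(n))
E
```

```text
pics
{'t': 0.0, 'qpos': array([-1.24261073,  0.4352358 ,  0.0249542 ,  1.57409552, -0.01157843,
        1.13396836, -0.07508126]), 'dq': array([ 8.95598231e-05, -2.26545766e-04,  8.68380539e-04, -8.03989360e-04,
       -3.81936249e-04,  2.45848305e-03,  1.10900978e-03]), 'tau': array([-2.83478257e-04, -6.70475364e+01,  1.02540180e+00, -3.16231120e+01,
        1.55515806e-02,  1.20765684e-02, -3.75201660e-05]), 'tcp_pos': array([260.83702151, 567.44373956, 241.51837287]), 'orientation': array([-9.09622515e-05,  2.13743257e-01,  9.76889559e-01, -7.75929698e-04]), 'wrist_force': array([ 0.1249324 , -0.22759348,  0.86750037]), 'wrist_torque': array([-0.01951931,  0.00347915, -0.00477136]), 'finger_gap': 85.46558940737724}
scene {'K': array([[369.07695718,   0.        , 317.8649089 ],
       [  0.        , 369.07695718, 198.42988874],
       [  0.        ,   0.        ,   1.        ]]), 'world_to_cam': array([[ 8.92925147e-01, -4.50041454e-01, -1.21396820e-02,
        -4.95172731e+02],
       [ 3.60322728e-01,  6.98228636e-01,  6.18582495e-01,
        -2.21193316e+02],
       [-2.69911492
[... 500 characters left out ...]
2],
       [-6.89356059e-02, -3.55356511e-03,  9.97614783e-01,
        -1.49927787e+03],
       [ 0.00000000e+00,  0.00000000e+00,  0.00000000e+00,
         1.00000000e+00]])}
wrist {'K': array([[349.41747043,   0.        , 317.17856658],
       [  0.        , 349.41747043, 200.40212638],
       [  0.        ,   0.        ,   1.        ]]), 'world_to_cam': array([[ 4.16640033e-01,  9.09068339e-01, -2.41601997e-03,
        -6.23602677e+02],
       [-8.65799563e-01,  3.95996285e-01, -3.05905310e-01,
         4.15835067e+01],
       [-2.77132097e-01,  1.29544187e-01,  9.52058876e-01,
        -3.80928490e+02],
       [ 0.00000000e+00,  0.00000000e+00,  0.00000000e+00,
         1.00000000e+00]])}
```

View pics/scene0.png

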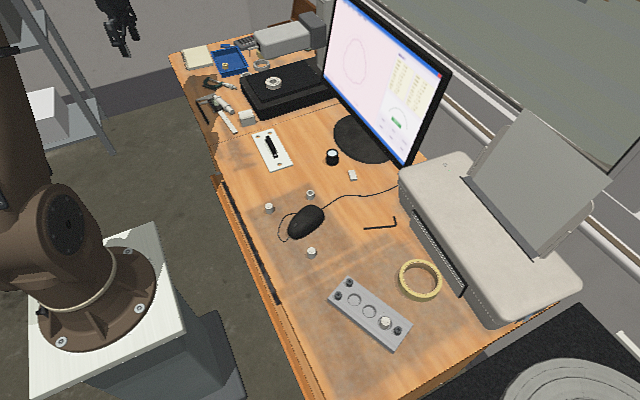

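View pics/top0.png

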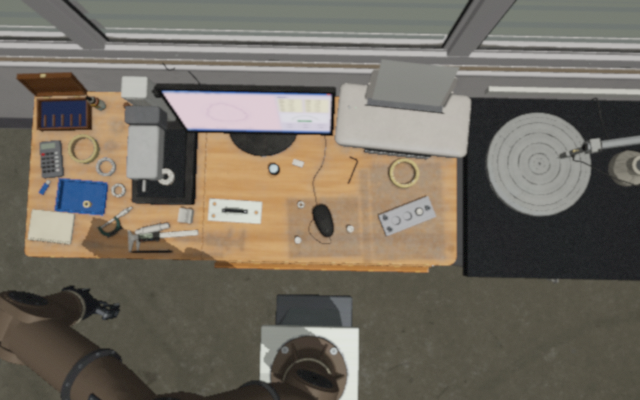

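View pics/wrist0.png

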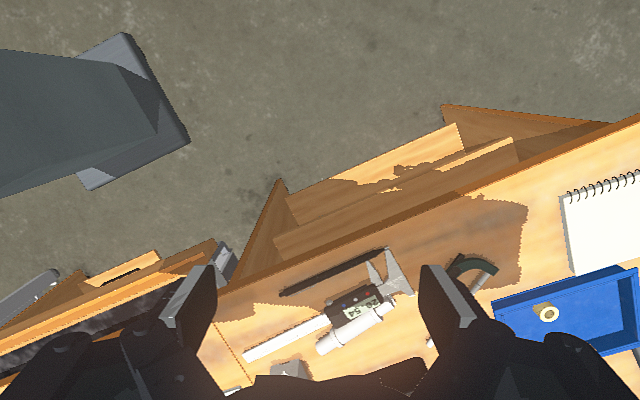

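The scene view shows three small cylinders round the mouse at (269,207), (311,193) and (311,252), the carrier at (370,312) and the cover at (272,148). I'll zoom in to pick out features.

```bash
cat > h.py <<'E'
import numpy as np, cv2
def ray(c,u,v):
    K=c["K"];T=c["world_to_cam"];R=T[:3,:3];t=T[:3,3]
    d=np.array([(u-K[0,2])/K[0,0],-(v-K[1,2])/K[1,1],-1.0])
    return -R.T@t, R.T@d
def onz(c,u,v,z):
    o,d=ray(c,u,v); return o+d*(z-o[2])/d[2]
def proj(c,p):
    q=c["world_to_cam"]@np.append(np.asarray(p,float),1); K=c["K"]
    return np.array([K[0,0]*q[0]/-q[2]+K[0,2], K[1,1]*-q[1]/-q[2]+K[1,2]])
E
python3 - <<'E'
from workcell import env
from h import *
t=cv2.imread("pics/top0.png"); s=cv2.imread("pics/scene0.png")
a=cv2.resize(t[180:260,195:445],None,fx=3.2,fy=3.2,interpolation=cv2.INTER_CUBIC)
b=cv2.resize(s[120:360,240:440],None,fx=2.5,fy=2.5,interpolation=cv2.INTER_CUBIC)
cv2.imwrite("pics/a.png",a);cv2.imwrite("pics/b.png",b)
ct=env.get_calibration("top");cs=env.get_calibration("scene")
for n,u,v in [("cover",235,211),("r",297.5,239),("r?",349.5,228),("s?",301,204),("carrier",407,216)]: print(n,onz(ct,u,v,20).round())
for n,u,v in [("cover",272,148),("r",269,207),("r?",311,252),("s?",311,193),("carrier",370,312)]: print(n,onz(cs,u,v,20).round())
E
```

```text
cover [524. 254.  20.]
r [437.  47.  20.]
r? [ 476. -122.   20.]
s? [551.  38.  20.]
carrier [ 519. -310.   20.]
cover [525. 243.  20.]
r [434.  43.  20.]
r? [ 472. -127.   20.]
s? [552.  35.  20.]
carrier [ 520. -316.   20.]
```

View pics/a.png

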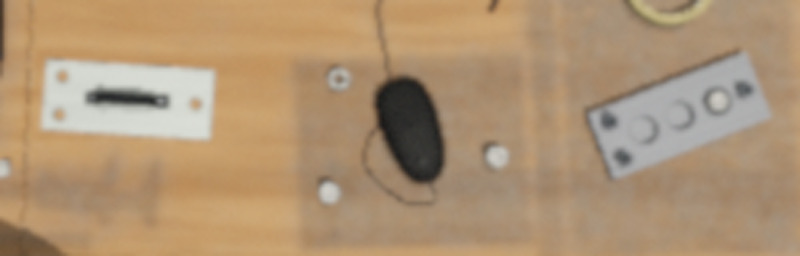

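View pics/b.png

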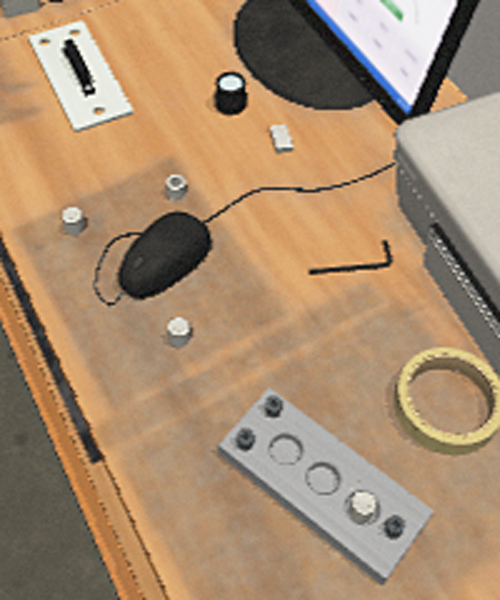

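```bash
cat >> h.py <<'E'
from scipy.spatial.transform import Rotation as Rn
def Rq(q): return Rn.from_quat([q[1],q[2],q[3],q[0]])
def Rdown(yaw):  # jaw (tool y) along world azimuth yaw deg, z down
    y=np.radians(yaw); Y=np.array([np.cos(y),np.sin(y),0]);Z=np.array([0,0,-1.]);X=np.cross(Y,Z)
    return Rn.from_matrix(np.stack([X,Y,Z],1))
def plan(st,pos,yaw,n):
    """print per-row translation (m) & turn for n equal world steps with equal turns"""
    R=Rq(st["orientation"]); p=st["tcp_pos"]; Rt=Rdown(yaw)
    rv=(R.inv()*Rt).as_rotvec(); 
    print("from",p.round(1),"rotvec",rv.round(3),"perrow",(rv/n).round(4))
    dp=(np.asarray(pos)-p)/n/1000
    S=Rn.from_rotvec(rv/n)
    for i in range(n):
        print((R.inv().apply(dp)).round(4).tolist()); R=R*S
        if np.abs(rv).max()<0.03: break
def info(st):
    R=Rq(st["orientation"]).as_matrix(); print("t",round(st["t"],2),"tcp",st["tcp_pos"].round(1),"jawaz",round(np.degrees(np.arctan2(R[1,1],R[0,1])),2),"z",R[:,2].round(3),"gap",round(st["finger_gap"],1),"F",st["wrist_force"].round(1),"q",st["qpos"].round(2))
E
python3 - <<'E'
from workcell import env
from h import *
st=env.state();info(st)
c=env.get_calibration("wrist");T=c["world_to_cam"];R=T[:3,:3]
o=-R.T@T[:3,3]; Rt=Rq(st["orientation"])
print("cam in tool",Rt.inv().apply(o-st["tcp_pos"]),"view dir tool",Rt.inv().apply(-R[2]), "right",Rt.inv().apply(R[0]))
print(onz(c,317,200,0),onz(c,317,100,0),onz(c,317,260,0))
plan(st,[480,250,220],10,14)
E
```

```text
t 0.15 tcp [260.9 567.6 241.7] jawaz 65.31 z [-0.    -0.001 -1.   ] gap 85.2 F [ 0.5 -0.2 -0.7] q [-1.24  0.44  0.02  1.57 -0.01  1.13 -0.08]
cam in tool [  77.60635263   -0.3342859  -132.26096767] view dir tool [-3.05808053e-01 -6.59746179e-04  9.52092957e-01] right [0.00110458 0.99999884 0.00104773]
[298.64499226 549.02294894   0.        ] [200.41727035 594.06104827   0.        ] [366.75511493 517.79398006   0.        ]
from [260.9 567.6 241.7] rotvec [-0.001  0.001  0.965] perrow [-0.0001  0.      0.069 ]
[-0.0237, -0.0141, 0.0016]
[-0.0246, -0.0124, 0.0016]
[-0.0254, -0.0107, 0.0016]
[-0.0261, -0.0089, 0.0016]
[-0.0266, -0.0071, 0.0016]
[-0.0271, -0.0052, 0.0016]
[-0.0274, -0.0034, 0.0016]
[-0.0275, -0.0015, 0.0016]
[-0.0276, 0.0004, 0.0016]
[-0.0275, 0.0023, 0.0016]
[-0.0272, 0.0042, 0.0016]
[-0.0269, 0.0061, 0.0016]
[-0.0264, 0.0079, 0.0016]
[-0.0258, 0.0097, 0.0016]
```

Run:
```python
from workcell import env
from h import *
plan(env.state(),[520,300,210],0,12)
```

```text
from [260.9 567.6 241.7] rotvec [-1.00e-03  1.00e-03  1.14e+00] perrow [-0.0001  0.0001  0.095 ]
[-0.0289, -0.0112, 0.0027]
[-0.0299, -0.0084, 0.0027]
[-0.0305, -0.0056, 0.0027]
[-0.0309, -0.0027, 0.0027]
[-0.031, 0.0003, 0.0027]
[-0.0309, 0.0032, 0.0026]
[-0.0304, 0.0062, 0.0026]
[-0.0297, 0.009, 0.0026]
[-0.0287, 0.0118, 0.0026]
[-0.0275, 0.0145, 0.0026]
[-0.026, 0.017, 0.0026]
[-0.0242, 0.0194, 0.0026]
```

step_arm(translation=[[-0.029, -0.011, 0.0027], [-0.03, -0.0085, 0.0027], [-0.0305, -0.0055, 0.0027], [-0.031, -0.0027, 0.0027], [-0.031, 0, 0.0027], [-0.031, 0.003, 0.0026], [-0.0305, 0.006, 0.0026], [-0.0297, 0.009, 0.0026], [-0.0287, 0.012, 0.0026], [-0.0275, 0.0145, 0.0026], [-0.026, 0.017, 0.0026], [-0.024, 0.0195, 0.0026]], turn=[[0, 0, 0.095], [0, 0, 0.095], [0, 0, 0.095], [0, 0, 0.095], [0, 0, 0.095], [0, 0, 0.095], [0, 0, 0.095], [0, 0, 0.095], [0, 0, 0.095], [0, 0, 0.095], [0, 0, 0.095], [0, 0, 0.095]], fingers=[1, 1, 1, 1, 1, 1, 1, 1, 1, 1, 1, 1])

```text
t: 1.15
tcp_pos: [521.1, 298.8, 210.4]
orientation: [-0.0, 0.709, 0.705, -0.0]
wrist_force: [0.0, 0.5, 1.4]
finger_gap: 85.3
```

step_arm(translation=[[0, 0, 0], [0, 0, 0], [0, 0, 0]], turn=[[0, 0, 0], [0, 0, 0], [0, 0, 0]], fingers=[1, 1, 1])

```text
t: 1.4
tcp_pos: [519.9, 300.5, 210.3]
orientation: [-0.0, 0.707, 0.707, -0.0]
wrist_force: [-0.4, 0.8, 0.8]
finger_gap: 85.2
```

```bash
cat > look.py <<'E'
import sys,json,pickle
from workcell import env
from h import *
n=sys.argv[1]
st=env.state();c=env.get_calibration("wrist");im=env.read_camera("wrist")
info(st);cv2.imwrite(f"pics/{n}.png",im);pickle.dump(c,open(f"pics/{n}.pkl","wb"))
E
python3 look.py w1
```

```text
t 1.4 tcp [519.9 300.5 210.3] jawaz 0.05 z [-0.001  0.    -1.   ] gap 85.2 F [-0.4  0.8  0.8] q [-0.87  0.43  0.36  1.7  -0.17  1.04 -0.45]
```

View pics/w1.png

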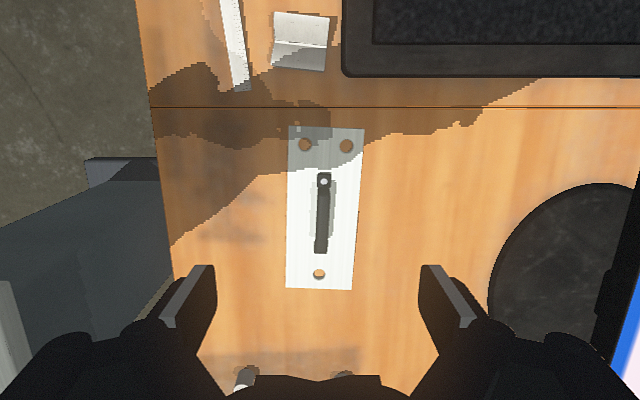

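The wrist view shows the cover at (288–364, 128–290). Its paired holes are at (304,144) and (346,145), the single hole at (319,273), and the bar spans (323,180) to (321,250).

```bash
cat > cov.py <<'E'
import pickle
from h import *
im=cv2.imread("pics/w1.png");c=pickle.load(open("pics/w1.pkl","rb"))
hsv=cv2.cvtColor(im,cv2.COLOR_BGR2HSV)
sat=(hsv[...,1]>70).astype(np.uint8)
P=[]
for u,v in [(304,144),(346,145),(319,273)]:
    sub=sat[v-10:v+11,u-10:u+11]
    n,l,s,ce=cv2.connectedComponentsWithStats(sub,connectivity=4)
    k=l[10,10]; x=ce[k]+[u-10,v-10]; p=onz(c,*x,4.5); P.append(p); print(x,s[k],p.round(1))
h1,h0,h2=P
mid=(h0+h1)/2; ax=(mid-h2)[:2]; print("dist",np.linalg.norm(ax),np.linalg.norm((h0-h1)[:2]),"yaw y-axis",np.degrees(np.arctan2(ax[1],ax[0]))-90,"x-axis yaw",np.degrees(np.arctan2(*(h0-h1)[[1,0]])))
print("centre",(mid+h2)/2)
lows=(im.max(2)<60).astype(np.uint8); lows[:165]=0;lows[262:]=0;lows[:,:310]=0;lows[:,340:]=0
n,l,s,ce=cv2.connectedComponentsWithStats(lows)
k=1+np.argmax(s[1:,4]);x,y,w,h,_=s[k];print("bar",s[k],ce[k],onz(c,*ce[k],32), onz(c,x+w/2,y+h/2,30))
rect=cv2.minAreaRect(np.argwhere(l==k)[:,::-1].astype(np.float32));print(rect)
E
python3 cov.py
```

```text
[304.64227642 143.55284553] [  5   4  13  12 123] [508.  327.    4.5]
[345.66129032 145.37903226] [  4   5  13  12 124] [547.7 325.3   4.5]
[318.83098592 272.6056338 ] [ 5  6 11  8 71] [522.2 186.8   4.5]
dist 139.5201289766825 39.70173867842725 yaw y-axis -2.3189100690425732 x-axis yaw -2.424579477350472
centre [525.03926009 256.46982358   4.5       ]
bar [318 174   1   1   1] [318. 174.] [520.95621805 303.490325    32.        ] [521.42058418 302.53983506  30.        ]
((318.0, 174.0), (0.0, 0.0), 0.0)
```

step_arm(translation=[[-0.033, -0.0055, 0], [-0.033, -0.0055, 0], [-0.033, -0.0055, 0], [-0.033, -0.0055, 0], [-0.033, -0.0055, 0], [-0.033, -0.0055, 0], [-0.033, -0.0055, 0], [-0.033, -0.0055, 0], [-0.033, -0.0055, 0], [0, 0, 0], [0, 0, 0], [0, 0, 0]], turn=[[0, 0, 0], [0, 0, 0], [0, 0, 0], [0, 0, 0], [0, 0, 0], [0, 0, 0], [0, 0, 0], [0, 0, 0], [0, 0, 0], [0, 0, 0], [0, 0, 0], [0, 0, 0]], fingers=[0.2, 0.2, 0.2, 0.2, 0.2, 0.2, 0.2, 0.2, 0.2, 0.2, 0.2, 0.2], squeeze=30)

```text
t: 2.45
tcp_pos: [470.9, 4.7, 210.8]
orientation: [-0.0, 0.706, 0.708, 0.0]
wrist_force: [-0.3, 1.3, 0.2]
finger_gap: 51.1
```

```bash
python3 look.py w2
```

```text
t 2.45 tcp [470.9   4.7 210.8] jawaz 0.12 z [ 0.     0.001 -1.   ] gap 51.1 F [-0.3  1.3  0.2] q [-0.51  0.22  0.47  2.01 -0.12  0.94  0.02]
```

View pics/w2.png

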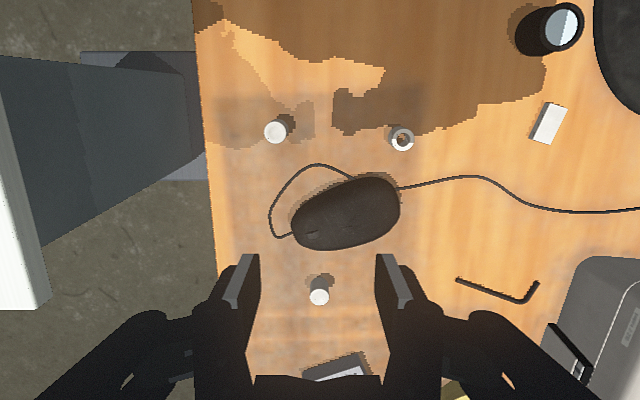

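The view shows roller tops near (275,131) and (319,297). The sleeve with its bore is at (402,139), and the mouse is between them.

```bash
python3 - <<'E'
import pickle
from h import *
im=cv2.imread("pics/w2.png");c=pickle.load(open("pics/w2.pkl","rb"))
hsv=cv2.cvtColor(im,cv2.COLOR_BGR2HSV)
for u,v in [(276,131),(319,297)]:
    sub=im[v-18:v+18,u-18:u+18]; cv2.imwrite(f"pics/c{u}.png",cv2.resize(sub,None,fx=10,fy=10,interpolation=0))
    for th in (200,225):
        m=((hsv[...,1]<40)&(im.min(2)>th)).astype(np.uint8)[v-18:v+18,u-18:u+18]
        n,l,s,ce=cv2.connectedComponentsWithStats(m);k=1+np.argmax(s[1:,4]);cc=ce[k]+[u-18,v-18]
        x,y,w,h,_=s[k]
        print(th,s[k],cc,onz(c,*cc,24).round(1))
E
python3 -c "
import cv2,numpy as np
cv2.imwrite('pics/cc.png',np.hstack([cv2.imread('pics/c276.png'),cv2.imread('pics/c319.png')]))"
```

```text
200 [  6   9  22  21 355] [274.70140845 132.15774648] [433.   44.4  24. ]
225 [  7   9  20  21 123] [275.71544715 131.94308943] [433.9  44.6  24. ]
200 [  9  10  19  16 236] [319.06355932 296.6779661 ] [ 473.9 -126.6   24. ]
225 [  9  10  18  16 220] [318.81818182 296.76363636] [ 473.6 -126.7   24. ]
```

View pics/cc.png

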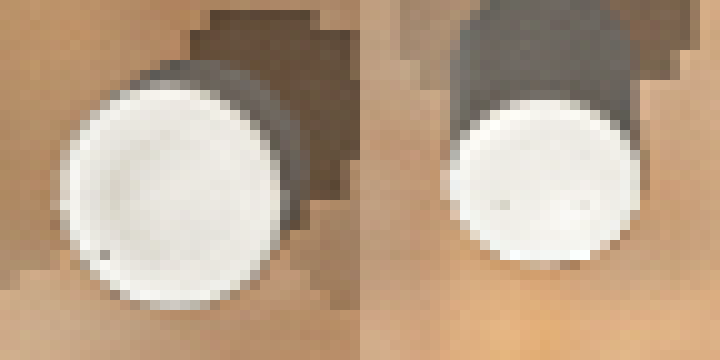

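step_arm(translation=[[0.01, -0.0095, 0.03], [0.01, -0.0095, 0.03], [0.01, -0.0095, 0.03], [0.01, -0.0095, 0.03], [0, 0, 0.02], [0, 0, 0], [0, 0, 0]], turn=[[0, 0, 0], [0, 0, 0], [0, 0, 0], [0, 0, 0], [0, 0, 0], [0, 0, 0], [0, 0, 0]], fingers=[0.2, 0.2, 0.2, 0.2, 0.2, 0.2, 0.2])

```text
t: 3.08
tcp_pos: [432.5, 44.1, 70.2]
orientation: [-0.001, 0.706, 0.708, -0.001]
wrist_force: [0.5, 0.2, -0.9]
finger_gap: 51.0
```

```bash
python3 look.py w3
```

```text
t 3.08 tcp [432.5  44.1  70.2] jawaz 0.13 z [-0.002 -0.    -1.   ] gap 51.0 F [ 0.5  0.2 -0.9] q [-0.51  0.4   0.36  2.23 -0.26  0.56  0.06]
```

View pics/w3.png

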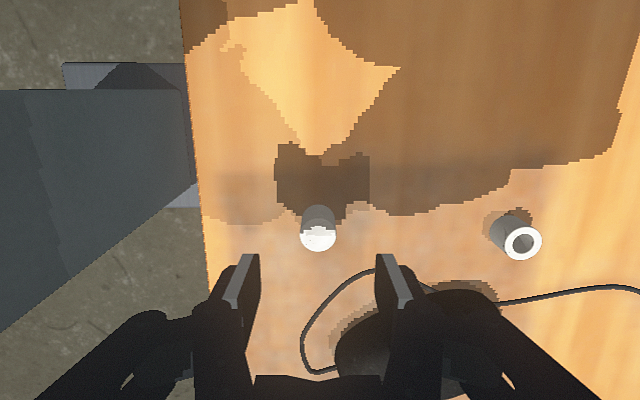

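Run:
```python
import pickle
from h import *
im=cv2.imread("pics/w3.png");c=pickle.load(open("pics/w3.pkl","rb"))
hsv=cv2.cvtColor(im,cv2.COLOR_BGR2HSV)
m=((hsv[...,1]<40)&(im.min(2)>150)).astype(np.uint8)
sub=m[200:260,290:350]
n,l,s,ce=cv2.connectedComponentsWithStats(sub);k=1+np.argmax(s[1:,4]);x,y,w,h,_=s[k]
print(s[k],ce[k]);print(onz(c,290+x+w/2-.5,200+y+h/2-.5,24),onz(c,*(ce[k]+[290,200]),24))
```

```text
[ 10  26  36  26 703] [27.73826458 38.23470839]
[433.05887748  42.09474527  24.        ] [433.19077157  42.25594522  24.        ]
```

step_arm(translation=[[-0.0005, 0.0005, 0.015], [0, 0, 0.015], [0, 0, 0.01], [0, 0, 0.007], [0, 0, 0], [0, 0, 0], [0, 0, 0], [0, 0, 0], [0, 0, 0], [0, 0, 0]], turn=[[0, 0, 0], [0, 0, 0], [0, 0, 0], [0, 0, 0], [0, 0, 0], [0, 0, 0], [0, 0, 0], [0, 0, 0], [0, 0, 0], [0, 0, 0]], fingers=[0.2, 0.2, 0.2, 0.2, 0.2, 0.2, -1, -1, -1, -1], squeeze=30)

```text
t: 3.97
tcp_pos: [433.9, 42.9, 24.3]
orientation: [0.0, 0.707, 0.707, 0.001]
wrist_force: [-0.8, 0.3, 6.7]
finger_gap: 18.9
```

```bash
python3 look.py w4
```

```text
t 3.97 tcp [433.9  42.9  24.3] jawaz -0.0 z [ 0.001  0.001 -1.   ] gap 18.9 F [-0.8  0.3  6.7] q [-0.45  0.49  0.3   2.26 -0.33  0.43  0.12]
```

View pics/w4.png

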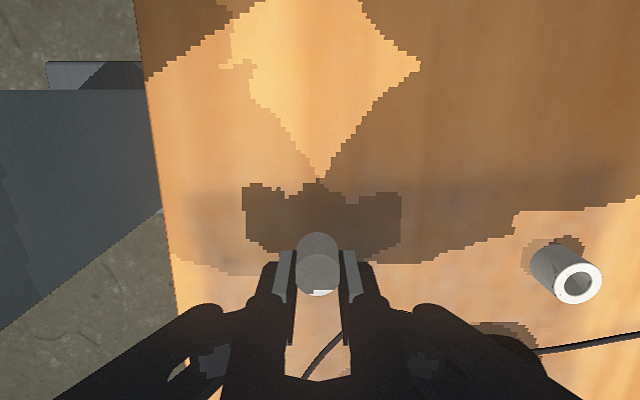

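step_arm(translation=[[0, 0, -0.01], [0, 0, -0.025], [0, 0, -0.035], [0, 0, -0.035], [0, 0, -0.03]], turn=[[0, 0, 0], [0, 0, 0], [0, 0, 0], [0, 0, 0], [0, 0, 0]], fingers=[-1, -1, -1, -1, -1])

```text
t: 4.43
tcp_pos: [433.2, 42.2, 160.7]
orientation: [0.0, 0.707, 0.707, 0.0]
wrist_force: [0.6, 0.6, -1.3]
finger_gap: 18.6
```

Run:
```python
from workcell import env
from h import *
info(env.state())
plan(env.state(),[504,-272,210],21,10)
```

```text
t 4.43 tcp [433.2  42.2 160.7] jawaz -0.04 z [ 0. -0. -1.] gap 18.6 F [ 0.6  0.6 -1.3] q [-0.6   0.23  0.46  2.15 -0.14  0.79 -0.05]
from [433.2  42.2 160.7] rotvec [ 0.     0.    -0.367] perrow [ 0.      0.     -0.0367]
[-0.0314, 0.0071, -0.0049]
[-0.0317, 0.006, -0.0049]
[-0.0319, 0.0048, -0.0049]
[-0.032, 0.0036, -0.0049]
[-0.0321, 0.0024, -0.0049]
[-0.0322, 0.0013, -0.0049]
[-0.0322, 0.0001, -0.0049]
[-0.0322, -0.0011, -0.0049]
[-0.0321, -0.0023, -0.0049]
[-0.032, -0.0035, -0.0049]
```

step_arm(translation=[[-0.031, 0.007, -0.005], [-0.032, 0.006, -0.005], [-0.032, 0.005, -0.005], [-0.032, 0.0036, -0.005], [-0.032, 0.0024, -0.005], [-0.032, 0.0013, -0.005], [-0.032, 0, -0.005], [-0.032, -0.001, -0.005], [-0.032, -0.0023, -0.005], [-0.032, -0.0035, -0.005], [0, 0, 0], [0, 0, 0]], turn=[[0, 0, -0.037], [0, 0, -0.037], [0, 0, -0.037], [0, 0, -0.037], [0, 0, -0.037], [0, 0, -0.037], [0, 0, -0.037], [0, 0, -0.037], [0, 0, -0.037], [0, 0, -0.037], [0, 0, 0], [0, 0, 0]], fingers=[-1, -1, -1, -1, -1, -1, -1, -1, -1, -1, -1, -1])

```text
t: 5.43
tcp_pos: [504.3, -272.8, 208.8]
orientation: [0.0, 0.567, 0.824, -0.0]
wrist_force: [0.4, 0.5, 0.5]
finger_gap: 18.7
```

```bash
python3 look.py w5
```

```text
t 5.43 tcp [ 504.3 -272.8  208.8] jawaz 20.97 z [ 0.    -0.001 -1.   ] gap 18.7 F [0.4 0.5 0.5] q [ 0.05  0.4   0.49  1.78 -0.22  1.02  0.98]
```

View pics/w5.png

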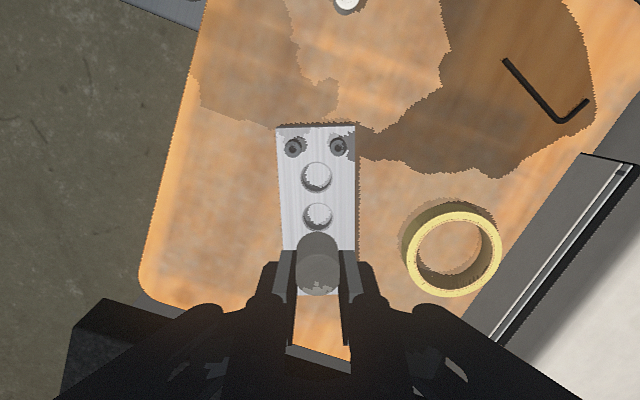

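step_arm(translation=[[-0.025, 0, 0], [-0.025, 0, 0], [0, 0, 0], [0, 0, 0], [0, 0, 0]], turn=[[0, 0, 0], [0, 0, 0], [0, 0, 0], [0, 0, 0], [0, 0, 0]], fingers=[-1, -1, -1, -1, -1])

```text
t: 5.9
tcp_pos: [522.7, -315.3, 208.2]
orientation: [-0.001, 0.565, 0.825, 0.0]
wrist_force: [-0.5, -0.4, -0.2]
finger_gap: 18.6
```

```bash
python3 look.py w6; python3 -c "
import cv2
a=cv2.imread('pics/w6.png')[50:250,250:390];cv2.imwrite('pics/w6c.png',cv2.resize(a,None,fx=3,fy=3,interpolation=2))"
```

```text
t 5.9 tcp [ 522.7 -315.3  208.2] jawaz 21.26 z [-0.001  0.002 -1.   ] gap 18.6 F [-0.5 -0.4 -0.2] q [ 0.12  0.47  0.49  1.68 -0.24  1.06  1.06]
```

View pics/w6c.png

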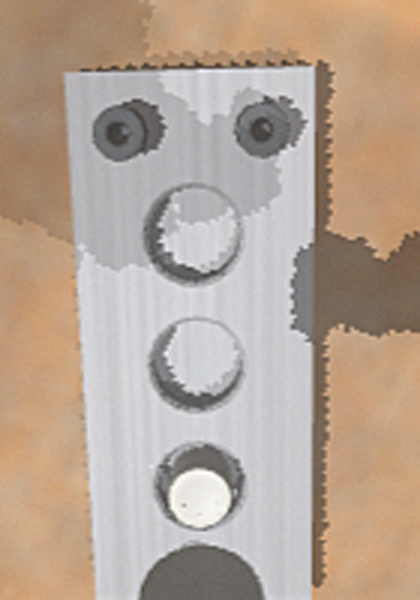

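The crop shows the pillar holes at crop (118,131) and (261,128), and the well rims centred near (193,235), (197,364) and (199,486).

```bash
cat > car.py <<'E'
import pickle
from h import *
im=cv2.imread("pics/w6.png");c=pickle.load(open("pics/w6.pkl","rb"))
g=cv2.cvtColor(im,cv2.COLOR_BGR2GRAY)
def P(x,y,z): return onz(c,250+x/3-.33,50+y/3-.33,z)
print("pillar spot grays",g[90:98,286:294].tolist())
P1=[]
for x,y in [(118,131),(261,128)]:
    u,v=int(round(250+x/3)),int(round(50+y/3)); s=g[v-4:v+5,u-4:u+5].astype(float); w=np.clip(62-s,0,None)
    yy,xx=np.mgrid[-4:5,-4:5]; cu,cv_=u+(w*xx).sum()/w.sum(),v+(w*yy).sum()/w.sum()
    p=onz(c,cu,cv_,35); P1.append(p); print("pillar",(cu,cv_),p.round(1))
W=[P(193,235,20),P(196.5,364.5,20),P(199.5,485.5,20)]
for w in W: print("well",w.round(1))
print("spacing",np.linalg.norm(W[0]-W[1]),np.linalg.norm(W[1]-W[2]),np.linalg.norm(P1[0]-P1[1]))
d=W[0]-W[2];print("yaw wells",np.degrees(np.arctan2(d[1],d[0]))-90)
d=P1[1]-P1[0];print("yaw pillars",np.degrees(np.arctan2(d[1],d[0])))
A=(W[0]+W[1]+W[2])/3;print("centre wells",A)
# procrustes fit
m=np.array([[20,70],[-20,70],[0,40],[0,0],[0,-40]],float);q=np.array([P1[1],P1[0]]+W)[:,:2]
mc=m-m.mean(0);qc=q-q.mean(0);th=np.arctan2((mc[:,0]*qc[:,1]-mc[:,1]*qc[:,0]).sum(),(mc*qc).sum())
R=np.array([[np.cos(th),-np.sin(th)],[np.sin(th),np.cos(th)]]);t=q.mean(0)-R@m.mean(0)
print("fit yaw",np.degrees(th),"origin",t,"res",(q-(m@R.T+t)).round(2).tolist())
for y in (40,0,-40): print(y,R@[0,y]+t)
E
python3 car.py
```

```text
pillar spot grays [[106, 93, 92, 97, 96, 104, 112, 115], [85, 68, 59, 58, 62, 81, 105, 112], [61, 63, 65, 68, 86, 104, 91, 111], [58, 65, 67, 65, 83, 121, 119, 108], [61, 65, 71, 66, 85, 114, 106, 92], [59, 65, 71, 73, 73, 65, 77, 102], [66, 69, 69, 70, 72, 66, 85, 121], [93, 67, 65, 66, 66, 76, 94, 111]]
pillar (np.float64(287.125), np.float64(92.5)) [ 472.4 -255.3   35. ]
pillar (np.float64(338.0), np.float64(90.0)) [ 511.2 -238.    35. ]
well [ 504.3 -275.9   20. ]
well [ 519.7 -312.7   20. ]
well [ 535.2 -349.7   20. ]
spacing 39.8902093872835 40.14851843879607 42.526731585026255
yaw wells 22.679770924306766
yaw pillars 24.014056392117745
centre wells [ 519.74562549 -312.77597505   20.        ]
fit yaw 22.91765103088596 origin [ 519.48021886 -312.11173594] res [[0.6, 1.86], [-1.4, 0.13], [0.41, -0.63], [0.26, -0.57], [0.12, -0.79]]
40 [ 503.90391007 -275.26911654]
0 [ 519.48021886 -312.11173594]
-40 [ 535.05652766 -348.95435534]
```

```bash
sed -i 's/p=onz(c,cu,cv_,35)/p=P(x,y,36)/' car.py; sed -i 's/w=np.clip(62-s,0,None)/w=np.clip(62-s,1e-9,None)/' car.py; python3 car.py | tail -n +2; python3 -c "
import cv2
a=cv2.imread('pics/w6.png')[75:105,275:350];cv2.imwrite('pics/w6d.png',cv2.resize(a,None,fx=10,fy=10,interpolation=2))"
```

```text
pillar (np.float64(287.12500000960154), np.float64(92.50000000753126)) [ 474.2 -255.3   36. ]
pillar (np.float64(337.999999919), np.float64(90.00000024299999)) [ 510.9 -240.1   36. ]
well [ 504.3 -275.9   20. ]
well [ 519.7 -312.7   20. ]
well [ 535.2 -349.7   20. ]
spacing 39.8902093872835 40.14851843879607 39.72676352811477
yaw wells 22.679770924306766
yaw pillars 22.477833724236238
centre wells [ 519.74562549 -312.77597505   20.        ]
fit yaw 22.68377469113674 origin [ 519.65068744 -312.58686369] res [[-0.24, 0.17], [-0.04, 0.4], [0.09, -0.22], [0.09, -0.1], [0.1, -0.25]]
40 [ 504.22489633 -275.68097028]
0 [ 519.65068744 -312.58686369]
-40 [ 535.07647855 -349.49275711]
```

View pics/w6d.png

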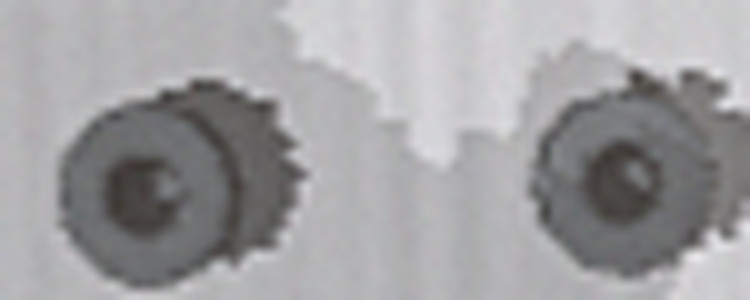

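Run:
```python
import cv2
for n in("w4","w6"):
    a=cv2.imread(f'pics/{n}.png')[225:305,280:355];cv2.imwrite(f'pics/{n}e.png',cv2.resize(a,None,fx=7,fy=7,interpolation=0))
a=cv2.hconcat([cv2.imread('pics/w4e.png')[:,:400],cv2.imread('pics/w6e.png')[:,:400]]);a=cv2.convertScaleAbs(a,alpha=1.6);cv2.imwrite('pics/e.png',a)
```

```text
(no output)
```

View pics/e.png

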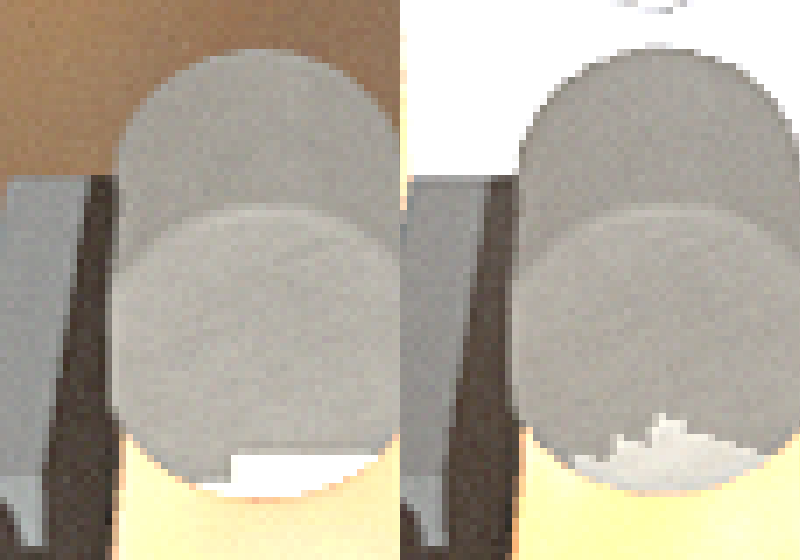

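Run:
```python
import pickle
from h import *
c=pickle.load(open("pics/w4.pkl","rb"))
for z in (24,):
    p=onz(c,317.2,274.6,z);print(p, "minus tcp",p-[433.9,42.9,24.3])
    print(onz(c,317.2,253.8,z)-onz(c,317.2,295.4,z))
from workcell import env
info(env.state())
R=Rdown(22.7)
w1=np.array([519.65,-312.6,0]);
print("tool offs", p[1]-42.9)
# desired TCP so that roller (tool x offset d) sits at well
for y in (40,0):
    th=np.radians(22.7);w=w1[:2]+y*np.array([-np.sin(th),np.cos(th)])
    d=p[1]-42.9; print(y,w, "tcp", w-d*np.array([-np.sin(th),np.cos(th)]))
```

```text
[434.33406194  44.49665995  24.        ] minus tcp [ 0.43406194  1.59665995 -0.3       ]
[-0.02277541 20.07172447  0.        ]
t 5.95 tcp [ 522.8 -315.2  208.3] jawaz 21.29 z [-0.001  0.001 -1.   ] gap 19.0 F [-0.6 -0.8 -0.1] q [ 0.12  0.46  0.49  1.68 -0.24  1.06  1.06]
tool offs 1.5966599484101138
40 [ 504.21375831 -275.69847642] tcp [ 504.82991903 -277.17145604]
0 [ 519.65 -312.6 ] tcp [ 520.26616072 -314.07297962]
```

Run:
```python
from workcell import env
from h import *
plan(env.state(),[520.2,-314.0,58],22.7,1)
```

```text
from [ 522.8 -315.2  208.3] rotvec [ 0.    -0.002 -0.025] perrow [ 0.     -0.0016 -0.0246]
[0.0018, -0.002, 0.1503]
```

step_arm(translation=[[0.0018, -0.002, 0.03], [0, 0, 0.03], [0, 0, 0.03], [0, 0, 0.03], [0, 0, 0.02], [0, 0, 0.01], [0, 0, 0], [0, 0, 0], [0, 0, 0]], turn=[[0, 0, -0.025], [0, 0, 0], [0, 0, 0], [0, 0, 0], [0, 0, 0], [0, 0, 0], [0, 0, 0], [0, 0, 0], [0, 0, 0]], fingers=[-1, -1, -1, -1, -1, -1, -1, -1, -1])

```text
t: 6.7
tcp_pos: [521.3, -316.5, 60.2]
orientation: [0.001, 0.554, 0.832, 0.0]
wrist_force: [-0.0, 0.6, -0.8]
finger_gap: 18.6
```

```bash
python3 look.py w7
```

```text
t 6.7 tcp [ 521.3 -316.5   60.2] jawaz 22.65 z [ 0.002 -0.001 -1.   ] gap 18.6 F [-0.   0.6 -0.8] q [ 0.19  0.63  0.4   1.82 -0.34  0.76  1.16]
```

View pics/w7.png

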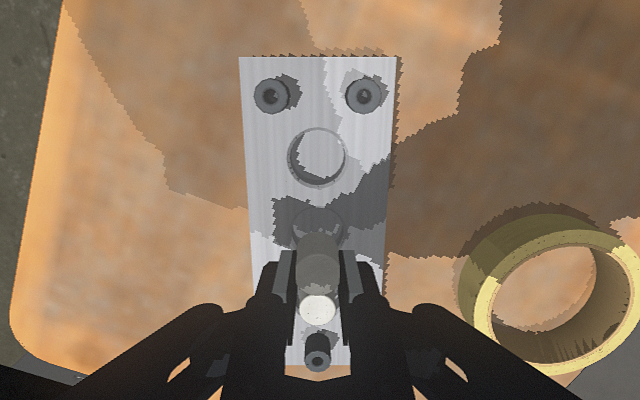

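Run:
```python
import pickle
from h import *
c=pickle.load(open("pics/w7.pkl","rb"))
th=np.radians(22.7);R=np.array([[np.cos(th),-np.sin(th)],[np.sin(th),np.cos(th)]])
for n,u,v,z,m in [("p1",270.5,96.5,36,(-20,70)),("p0",362.5,95.5,36,(20,70)),("p2",316.5,361,36,(0,-70)),("w2",317,157.5,20,(0,40))]:
    p=onz(c,u,v,z);print(n,p.round(1),"origin est",(p[:2]-R@m).round(1))
```

```text
p1 [ 474.4 -255.9   36. ] origin est [ 519.9 -312.7]
p0 [ 510.6 -240.3   36. ] origin est [ 519.2 -312.6]
p2 [ 546.6 -377.5   36. ] origin est [ 519.6 -312.9]
w2 [ 504.2 -275.4   20. ] origin est [ 519.7 -312.3]
```

Consistent with the fit. Correcting and inserting into well_1.

step_arm(translation=[[0.0027, 0, 0], [0, 0, 0], [0, 0, 0.01], [0, 0, 0.01], [0, 0, 0], [0, 0, 0]], turn=[[0, 0, 0], [0, 0, 0], [0, 0, 0], [0, 0, 0], [0, 0, 0], [0, 0, 0]], fingers=[-1, -1, -1, -1, -1, -1])

```text
t: 7.25
tcp_pos: [518.5, -313.4, 37.4]
orientation: [-0.001, 0.555, 0.832, -0.0]
wrist_force: [0.5, 0.5, -0.7]
finger_gap: 18.9
```

```bash
python3 look.py w8
```

```text
t 7.25 tcp [ 518.5 -313.4   37.4] jawaz 22.62 z [-0.002  0.001 -1.   ] gap 18.9 F [ 0.5  0.5 -0.7] q [ 0.2   0.66  0.38  1.84 -0.36  0.71  1.17]
```

View pics/w8.png

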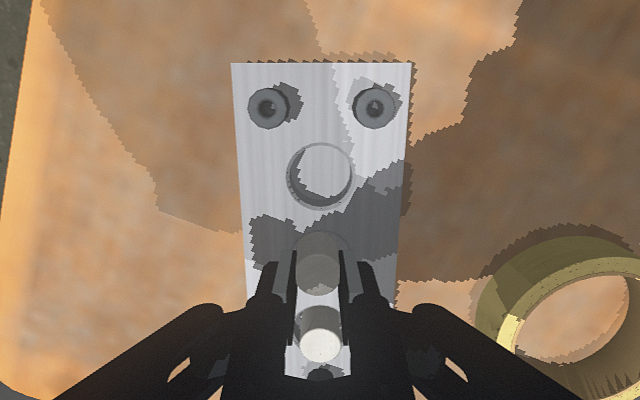

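step_arm(translation=[[-0.0008, 0.0012, 0], [0, 0, 0.002], [0, 0, 0.002], [0, 0, 0]], turn=[[0, 0, 0], [0, 0, 0], [0, 0, 0], [0, 0, 0]], fingers=[-1, -1, -1, -1])

```text
t: 7.63
tcp_pos: [520.6, -314.0, 34.3]
orientation: [-0.0, 0.555, 0.832, -0.0]
wrist_force: [-0.1, -0.6, -0.8]
finger_gap: 18.8
```

```bash
python3 look.py w9
```

```text
t 7.63 tcp [ 520.6 -314.    34.3] jawaz 22.63 z [-0.  0. -1.] gap 18.8 F [-0.1 -0.6 -0.8] q [ 0.2   0.67  0.38  1.83 -0.36  0.71  1.18]
```

step_arm(translation=[[0, 0, 0.001], [0, 0, 0], [0, 0, 0], [0, 0, 0], [0, 0, 0], [0, 0, -0.015], [0, 0, -0.025], [0, 0, -0.03], [0, 0, 0], [0, 0, 0]], turn=[[0, 0, 0], [0, 0, 0], [0, 0, 0], [0, 0, 0], [0, 0, 0], [0, 0, 0], [0, 0, 0], [0, 0, 0], [0, 0, 0], [0, 0, 0]], fingers=[-1, 0, 0, 0, 0, 0, 0, 0, 0, 0])

```text
t: 8.52
tcp_pos: [521.8, -314.7, 105.4]
orientation: [0.002, 0.555, 0.832, 0.0]
wrist_force: [-0.6, -0.2, -0.4]
finger_gap: 42.9
```

```bash
python3 look.py w10
```

```text
t 8.52 tcp [ 521.8 -314.7  105.4] jawaz 22.63 z [ 0.003 -0.001 -1.   ] gap 42.9 F [-0.6 -0.2 -0.4] q [ 0.16  0.57  0.43  1.79 -0.31  0.84  1.13]
```

View pics/w10.png

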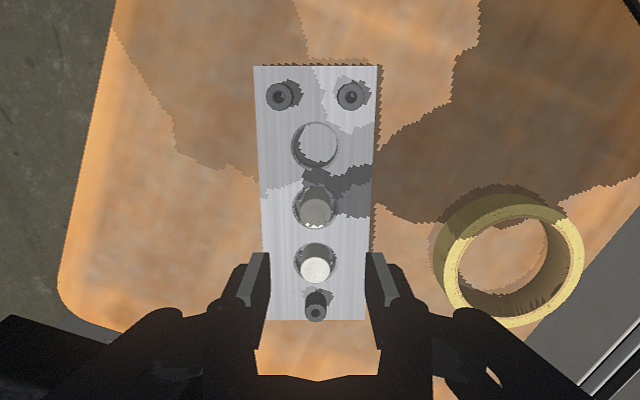

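Run:
```python
import pickle
from workcell import env
from h import *
c=pickle.load(open("pics/w10.pkl","rb"))
print("A top",onz(c,315.5,210.5,32), "r2",onz(c,314.5,269,32))
plan(env.state(),[473.8,-126.6,80],22.7,7)
```

```text
A top [ 519.43191768 -310.84746741   32.        ] r2 [ 534.58711741 -348.95780635   32.        ]
from [ 521.1 -314.1  104.1] rotvec [ 0.001  0.001 -0.001] perrow [ 0.0002  0.0001 -0.0002]
[0.0273, 0.0041, 0.0034]
```

step_arm(translation=[[0.027, 0.004, 0.0], [0.0275, 0.004, 0], [0.0275, 0.004, 0], [0.0275, 0.004, 0], [0.0275, 0.004, 0.005], [0.0275, 0.004, 0.01], [0.0275, 0.004, 0.01], [0, 0, 0], [0, 0, 0], [0, 0, 0]], turn=[[0, 0, 0], [0, 0, 0], [0, 0, 0], [0, 0, 0], [0, 0, 0], [0, 0, 0], [0, 0, 0], [0, 0, 0], [0, 0, 0], [0, 0, 0]], fingers=[0.1, 0.1, 0.1, 0.1, 0.1, 0.1, 0.1, 0.1, 0.1, 0.1])

```text
t: 9.4
tcp_pos: [472.5, -126.4, 78.2]
orientation: [-0.0, 0.555, 0.832, -0.0]
wrist_force: [0.6, -1.2, 0.2]
finger_gap: 46.8
```

```bash
python3 look.py w11
```

```text
t 9.4 tcp [ 472.5 -126.4   78.2] jawaz 22.64 z [-0.001 -0.    -1.   ] gap 46.8 F [ 0.6 -1.2  0.2] q [-0.17  0.46  0.42  2.1  -0.3   0.64  0.86]
```

View pics/w11.png

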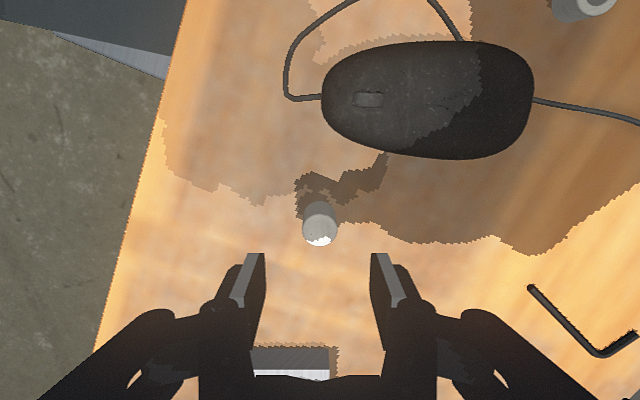

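Run:
```python
import pickle
from workcell import env
from h import *
c=pickle.load(open("pics/w11.pkl","rb"))
p=onz(c,319.5,230.5,24);print(p)
plan(env.state(),[p[0],p[1],24],22.7,1)
a=cv2.imread('pics/w11.png')[190:260,280:360];cv2.imwrite('pics/e11.png',cv2.resize(a,None,fx=7,fy=7,interpolation=0))
```

```text
[ 474.05998923 -126.4213256    24.        ]
from [ 472.8 -127.    78.4] rotvec [-0.     0.001 -0.002] perrow [-0.0004  0.0005 -0.0021]
[0.0001, 0.0014, 0.0544]
```

View pics/e11.png

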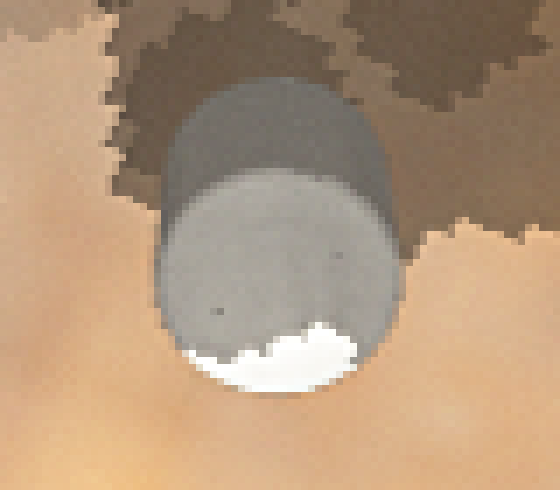

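step_arm(translation=[[0.001, 0.001, 0.015], [0, 0, 0.018], [0, 0, 0.014], [0, 0, 0.007], [0, 0, 0], [0, 0, 0], [0, 0, 0], [0, 0, 0], [0, 0, 0], [0, 0, 0]], turn=[[0, 0, 0], [0, 0, 0], [0, 0, 0], [0, 0, 0], [0, 0, 0], [0, 0, 0], [0, 0, 0], [0, 0, 0], [0, 0, 0], [0, 0, 0]], fingers=[0.1, 0.1, 0.1, 0.1, 0.1, 0.1, -1, -1, -1, -1])

```text
t: 10.28
tcp_pos: [473.9, -125.0, 25.4]
orientation: [0.001, 0.555, 0.832, 0.0]
wrist_force: [-0.9, -1.0, 7.2]
finger_gap: 18.7
```

```bash
python3 look.py w12;  python3 -c "
import cv2
a=cv2.imread('pics/w12.png')[225:305,280:360];cv2.imwrite('pics/e12.png',cv2.resize(a,None,fx=7,fy=7,interpolation=0))"
```

```text
t 10.28 tcp [ 473.9 -125.    25.4] jawaz 22.63 z [ 0.002 -0.    -1.   ] gap 18.7 F [-0.9 -1.   7.2] q [-0.11  0.55  0.35  2.13 -0.37  0.52  0.91]
```

View pics/e12.png

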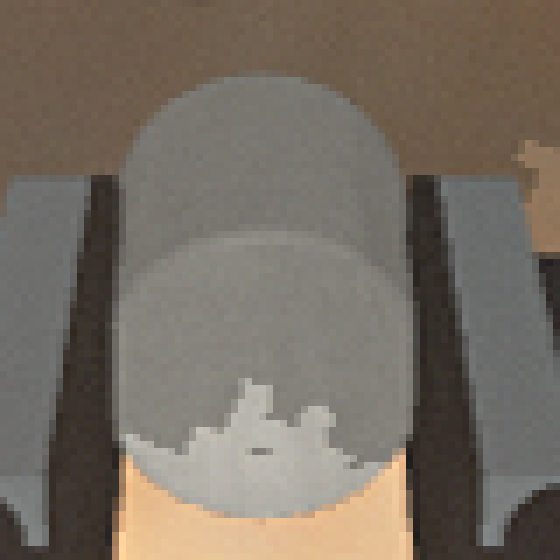

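step_arm(translation=[[0, 0, -0.01], [0, 0, -0.025], [0, 0, -0.025], [0, 0, -0.015], [0, 0, 0]], turn=[[0, 0, 0], [0, 0, 0], [0, 0, 0], [0, 0, 0], [0, 0, 0]], fingers=[-1, -1, -1, -1, -1])

```text
t: 10.75
tcp_pos: [475.0, -125.2, 103.0]
orientation: [0.002, 0.555, 0.832, 0.001]
wrist_force: [0.5, -0.4, -1.2]
finger_gap: 18.5
```

Run:
```python
import pickle
from workcell import env
from h import *
c=pickle.load(open("pics/w12.pkl","rb"))
p=onz(c,317.2,278.5,24);print(p)
R=Rdown(22.7); off=R.inv().apply(p-[473.9,-125.0,25.4]);print("tool off",off)
off[2]=0;tgt=np.array([504.2,-275.7,65])-R.apply(off);print(tgt)
info(env.state());plan(env.state(),tgt,22.7,6)
```

```text
[ 474.47394698 -125.87013105   24.        ]
tool off [-1.02421864  0.19369912  1.4       ]
[ 503.62605302 -274.82986895   65.        ]
t 10.75 tcp [ 475.  -125.2  103. ] jawaz 22.63 z [ 0.005 -0.    -1.   ] gap 18.5 F [ 0.5 -0.4 -1.2] q [-0.19  0.42  0.45  2.08 -0.28  0.69  0.83]
from [ 475.  -125.2  103. ] rotvec [ 0.005  0.002 -0.001] perrow [ 0.0008  0.0004 -0.0002]
[-0.0248, -0.0052, 0.0064]
```

step_arm(translation=[[-0.025, -0.0052, 0], [-0.025, -0.0052, 0], [-0.025, -0.0052, 0], [-0.025, -0.0052, 0.0], [-0.025, -0.0052, 0], [-0.024, -0.0052, 0.01], [0, 0, 0.02], [0, 0, 0.008], [0, 0, 0], [0, 0, 0]], turn=[[0, 0, 0], [0, 0, 0], [0, 0, 0], [0, 0, 0], [0, 0, 0], [0, 0, 0], [0, 0, 0], [0, 0, 0], [0, 0, 0], [0, 0, 0]], fingers=[-1, -1, -1, -1, -1, -1, -1, -1, -1, -1])

```text
t: 11.58
tcp_pos: [501.2, -273.0, 61.2]
orientation: [-0.001, 0.554, 0.832, 0.0]
wrist_force: [-0.1, 0.8, 0.1]
finger_gap: 18.4
```

```bash
python3 look.py w13
python3 - <<'E'
from workcell import env
from h import *
plan(env.state(),[503.6,-274.8,34.4],22.7,1)
E
```

```text
t 11.58 tcp [ 501.2 -273.    61.2] jawaz 22.68 z [-0.002  0.001 -1.   ] gap 18.4 F [-0.1  0.8  0.1] q [ 0.12  0.59  0.41  1.91 -0.34  0.71  1.12]
from [ 501.8 -273.2   61.8] rotvec [-0.    -0.001 -0.   ] perrow [-0.0001 -0.0009 -0.    ]
[-0.0022, 0.0011, 0.0274]
```

View pics/w13.png

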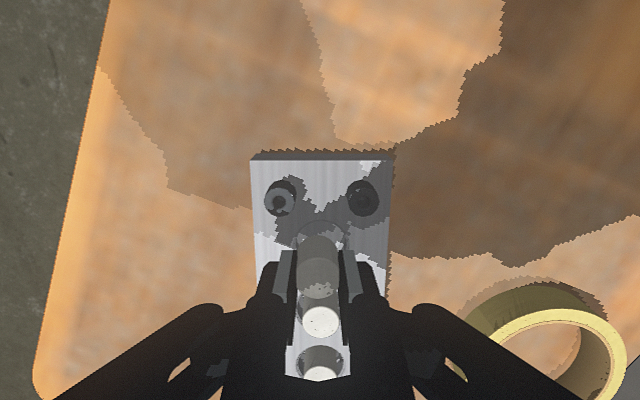

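step_arm(translation=[[-0.002, 0.0013, 0], [0, 0, 0], [0, 0, 0.012], [0, 0, 0.01], [0, 0, 0], [0, 0, 0]], turn=[[0, 0, 0], [0, 0, 0], [0, 0, 0], [0, 0, 0], [0, 0, 0], [0, 0, 0]], fingers=[-1, -1, -1, -1, -1, -1])

```text
t: 12.13
tcp_pos: [502.9, -275.2, 38.5]
orientation: [-0.001, 0.555, 0.832, -0.0]
wrist_force: [-0.6, 1.0, -0.1]
finger_gap: 18.3
```

```bash
python3 look.py w14
python3 - <<'E'
from workcell import env
from h import *
plan(env.state(),[503.6,-274.8,34.4],22.7,1)
E
```

```text
t 12.13 tcp [ 502.9 -275.2   38.5] jawaz 22.63 z [-0.002  0.001 -1.   ] gap 18.3 F [-0.6  1.  -0.1] q [ 0.14  0.62  0.39  1.92 -0.36  0.67  1.14]
from [ 503.3 -275.6   39.1] rotvec [-0.001 -0.001 -0.001] perrow [-0.0009 -0.0008 -0.0015]
[0.0006, 0.0006, 0.0047]
```

View pics/w14.png

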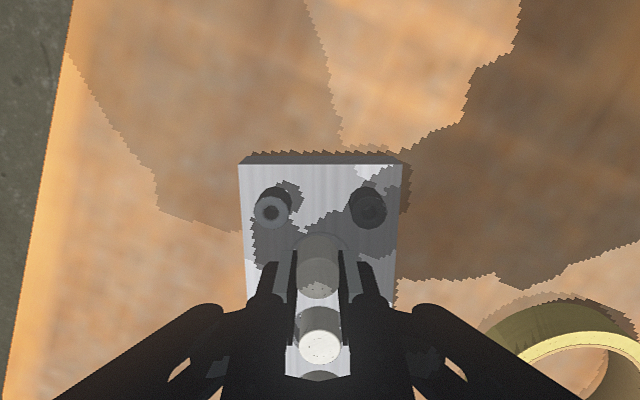

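step_arm(translation=[[0.0005, 0.0006, 0.002], [0, 0, 0.002], [0, 0, 0.001], [0, 0, 0], [0, 0, 0]], turn=[[0, 0, 0], [0, 0, 0], [0, 0, 0], [0, 0, 0], [0, 0, 0]], fingers=[-1, -1, -1, -1, -1])

```text
t: 12.6
tcp_pos: [504.1, -275.0, 34.6]
orientation: [0.0, 0.555, 0.832, 0.0]
wrist_force: [-0.4, 0.8, -1.7]
finger_gap: 18.5
```

Good position, with no contact. Releasing and retreating.

step_arm(translation=[[0, 0, 0], [0, 0, 0], [0, 0, 0], [0, 0, 0], [0, 0, -0.015], [0, 0, -0.025], [0, 0, -0.03], [0, 0, -0.02], [0, 0, 0], [0, 0, 0]], turn=[[0, 0, 0], [0, 0, 0], [0, 0, 0], [0, 0, 0], [0, 0, 0], [0, 0, 0], [0, 0, 0], [0, 0, 0], [0, 0, 0], [0, 0, 0]], fingers=[0, 0, 0, 0, 0, 0, 0, 0, 0, 0])

```text
t: 13.43
tcp_pos: [504.8, -275.2, 125.8]
orientation: [0.001, 0.555, 0.832, 0.0]
wrist_force: [-0.9, -0.2, -0.2]
finger_gap: 42.3
```

```bash
python3 look.py w15
```

```text
t 13.43 tcp [ 504.8 -275.2  125.8] jawaz 22.64 z [ 0.003 -0.001 -1.   ] gap 42.3 F [-0.9 -0.2 -0.2] q [ 0.08  0.5   0.46  1.86 -0.29  0.84  1.08]
```

View pics/w15.png

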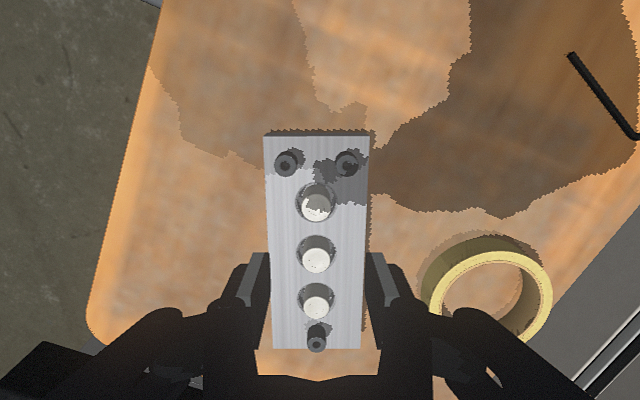

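Run:
```python
import pickle
from workcell import env
from h import *
c=pickle.load(open("pics/w15.pkl","rb"))
for u,v,w in [(315.5,208.5,(504.2,-275.7)),(315.5,260.5,(519.65,-312.6)),(316,307.5,(535.1,-349.5))]:
    p=onz(c,u,v,32);print(p.round(1),(p[:2]-w).round(1))
plan(env.state(),[525,256.5,125],-2.4,16)
```

```text
[ 504.6 -276.6   32. ] [ 0.4 -0.9]
[ 519.8 -313.2   32. ] [ 0.1 -0.6]
[ 535.3 -349.5   32. ] [ 0.2 -0. ]
from [ 504.1 -274.8  124.6] rotvec [ 0.001 -0.     0.437] perrow [ 0.     -0.      0.0273]
[0.0301, 0.014, -0.0]
[0.0305, 0.0132, -0.0]
[0.0309, 0.0123, -0.0]
[0.0312, 0.0115, -0.0]
[0.0315, 0.0106, -0.0]
[0.0318, 0.0098, -0.0]
[0.032, 0.0089, -0.0]
[0.0323, 0.008, -0.0]
[0.0325, 0.0071, -0.0]
[0.0326, 0.0062, -0.0]
[0.0328, 0.0053, -0.0]
[0.0329, 0.0044, -0.0]
[0.033, 0.0035, -0.0]
[0.0331, 0.0026, -0.0]
[0.0332, 0.0017, -0.0]
[0.0332, 0.0008, -0.0]
```

step_arm(translation=[[0.03, 0.014, 0], [0.0305, 0.013, 0], [0.031, 0.0123, 0], [0.031, 0.0115, 0], [0.0315, 0.0106, 0], [0.032, 0.0098, 0], [0.032, 0.009, 0], [0.0323, 0.008, 0]], turn=[[0, 0, 0.0273], [0, 0, 0.0273], [0, 0, 0.0273], [0, 0, 0.0273], [0, 0, 0.0273], [0, 0, 0.0273], [0, 0, 0.0273], [0, 0, 0.0273]], fingers=[0.2, 0.2, 0.2, 0.2, 0.2, 0.2, 0.2, 0.2])

```text
t: 14.15
tcp_pos: [513.5, -7.7, 123.4]
orientation: [-0.001, 0.643, 0.766, -0.001]
wrist_force: [0.8, -0.5, 0.3]
finger_gap: 51.0
```

step_arm(translation=[[0.0325, 0.007, 0], [0.0326, 0.006, 0], [0.0328, 0.0053, 0], [0.033, 0.0044, 0], [0.033, 0.0035, 0], [0.033, 0.0026, 0], [0.033, 0.0017, 0], [0.033, 0.0008, 0], [0, 0, 0.03], [0, 0, 0], [0, 0, 0]], turn=[[0, 0, 0.0273], [0, 0, 0.0273], [0, 0, 0.0273], [0, 0, 0.0273], [0, 0, 0.0273], [0, 0, 0.0273], [0, 0, 0.0273], [0, 0, 0.0273], [0, 0, 0], [0, 0, 0], [0, 0, 0]], fingers=[0.2, 0.2, 0.2, 0.2, 0.2, 0.2, 0.2, 0.2, 0.2, 0.2, 0.2])

```text
t: 15.07
tcp_pos: [522.8, 254.9, 92.6]
orientation: [-0.0, 0.722, 0.692, -0.003]
wrist_force: [0.2, -0.5, -0.0]
finger_gap: 51.3
```

```bash
python3 look.py w16
python3 - <<'E'
from workcell import env
from h import *
plan(env.state(),[525,256.5,22],-2.4,1)
E
```

```text
t 15.07 tcp [522.8 254.9  92.6] jawaz -2.37 z [-0.004 -0.003 -1.   ] gap 51.3 F [ 0.2 -0.5 -0. ] q [-0.91  0.57  0.53  1.87 -0.39  0.81 -0.22]
from [523.9 254.4  93.9] rotvec [-0.002  0.002 -0.001] perrow [-0.0019  0.0022 -0.001 ]
[0.0023, 0.0011, 0.0719]
```

View pics/w16.png

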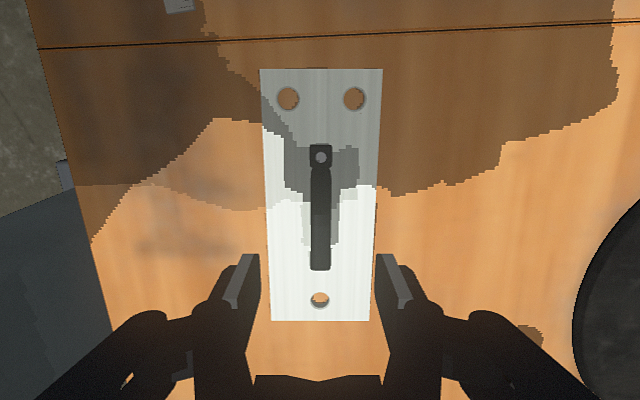

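```bash
sed -e 's/w1\./w16./g' -e 's/(304,144),(346,145),(319,273)/(288,99),(354,99),(319,299)/' -e 's/-10:v+11,u-10:u+11/-14:v+15,u-14:u+15/; s/l\[10,10\]/l[14,14]/; s/u-10,v-10/u-14,v-14/' -e '/^lows/,$d' cov.py > cov2.py; python3 cov2.py
```

```text
[287.6115942  98.4115942] [  4   3  21  22 345] [507.9 326.9   4.5]
[353.31609195  98.54310345] [  4   3  20  22 348] [547.6 325.3   4.5]
[319.68345324 297.49640288] [  7   7  17  12 139] [522.  187.    4.5]
dist 139.205069814814 39.744211288803605 yaw y-axis -2.372357380415039 x-axis yaw -2.4109004130971226
centre [524.91026258 256.55335152   4.5       ]
```

step_arm(translation=[[0.002, 0.001, 0.02], [0, 0, 0.02], [0, 0, 0.015], [0, 0, 0], [0, 0, 0]], turn=[[0, 0, 0], [0, 0, 0], [0, 0, 0], [0, 0, 0], [0, 0, 0]], fingers=[0, 0, 0, 0, 0])

```text
t: 15.53
tcp_pos: [525.9, 256.4, 40.1]
orientation: [0.0, 0.722, 0.691, -0.0]
wrist_force: [0.2, 0.1, 0.7]
finger_gap: 42.5
```

Run:
```python
from workcell import env
from h import *
info(env.state());plan(env.state(),[525,256.5,22],-2.4,1)
```

```text
t 15.53 tcp [525.9 256.4  40.1] jawaz -2.51 z [-0.    -0.001 -1.   ] gap 42.5 F [0.2 0.1 0.7] q [-0.87  0.65  0.48  1.9  -0.44  0.7  -0.18]
from [525.9 256.4  40.1] rotvec [-0.     0.001 -0.002] perrow [-0.0004  0.0006 -0.0019]
[0.0, -0.0009, 0.0181]
```

step_arm(translation=[[0, -0.0005, 0.01], [0, 0, 0.008], [0, 0, 0], [0, 0, 0], [0, 0, 0], [0, 0, 0], [0, 0, 0], [0, 0, 0]], turn=[[0, 0, 0], [0, 0, 0], [0, 0, 0], [0, 0, 0], [0, 0, 0], [0, 0, 0], [0, 0, 0], [0, 0, 0]], fingers=[0, 0, 0, -1, -1, -1, -1, -1], squeeze=70)

```text
t: 16.2
tcp_pos: [525.4, 257.9, 22.1]
orientation: [0.0, 0.722, 0.692, 0.0]
wrist_force: [-1.0, -0.7, 5.7]
finger_gap: 10.8
```

```bash
python3 look.py w17
```

```text
t 16.2 tcp [525.4 257.9  22.1] jawaz -2.4 z [ 0.001  0.    -1.   ] gap 10.8 F [-1.  -0.7  5.7] q [-0.86  0.67  0.46  1.9  -0.46  0.67 -0.16]
```

View pics/w17.png

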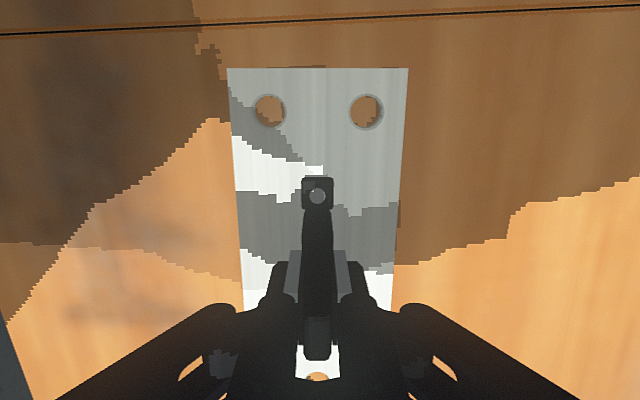

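step_arm(translation=[[0, 0, -0.005], [0, 0, -0.01], [0, 0, -0.02], [0, 0, -0.03], [0, 0, -0.03], [0, 0, -0.02], [0, 0, -0.01], [0, 0, 0], [0, 0, 0], [0, 0, 0]], turn=[[0, 0, 0], [0, 0, 0], [0, 0, 0], [0, 0, 0], [0, 0, 0], [0, 0, 0], [0, 0, 0], [0, 0, 0], [0, 0, 0], [0, 0, 0]], fingers=[-1, -1, -1, -1, -1, -1, -1, -1, -1, -1])

```text
t: 17.08
tcp_pos: [524.0, 257.6, 145.2]
orientation: [-0.0, 0.722, 0.692, -0.001]
wrist_force: [-0.3, -0.7, -4.1]
finger_gap: 10.5
```

```bash
python3 look.py w18
python3 - <<'E'
from workcell import env
from h import *
cv2.imwrite("pics/s18.png",env.read_camera("scene"))
info(env.state());plan(env.state(),[519.65,-312.6,147],22.7,18)
E
```

```text
t 17.08 tcp [524.  257.6 145.2] jawaz -2.38 z [-0.002 -0.001 -1.   ] gap 10.5 F [-0.3 -0.7 -4.1] q [-0.95  0.51  0.57  1.82 -0.34  0.91 -0.26]
t 17.18 tcp [524.1 257.4 145.1] jawaz -2.39 z [-0.002 -0.002 -1.   ] gap 10.8 F [ 0.3 -0.3 -3.2] q [-0.95  0.51  0.57  1.82 -0.34  0.91 -0.26]
from [524.1 257.4 145.1] rotvec [-0.002  0.001 -0.438] perrow [-0.0001  0.0001 -0.0243]
[-0.0317, 0.0011, -0.0001]
[-0.0317, 0.0003, -0.0001]
[-0.0317, -0.0005, -0.0001]
[-0.0316, -0.0012, -0.0001]
[-0.0316, -0.002, -0.0001]
[-0.0315, -0.0028, -0.0001]
[-0.0315, -0.0035, -0.0001]
[-0.0314, -0.0043, -0.0001]
[-0.0313, -0.0051, -0.0001]
[-0.0311, -0.0058, -0.0001]
[-0.031, -0.0066, -0.0001]
[-0.0308, -0.0073, -0.0001]
[-0.0306, -0.0081, -0.0001]
[-0.0304, -0.0088, -0.0001]
[-0.0302, -0.0096, -0.0001]
[-0.0299, -0.0103, -0.0001]
[-0.0297, -0.011, -0.0001]
[-0.0294, -0.0117, -0.0001]
```

View pics/w18.png

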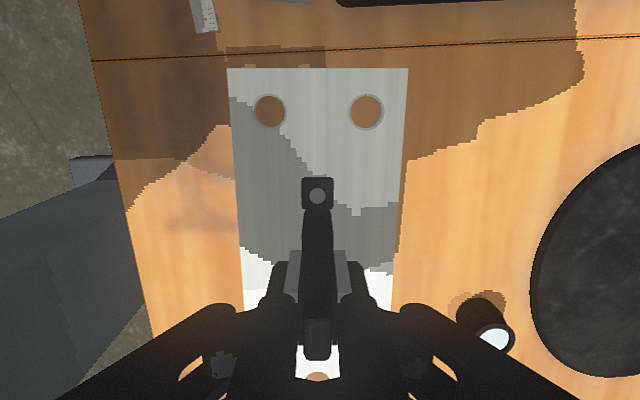

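View pics/s18.png

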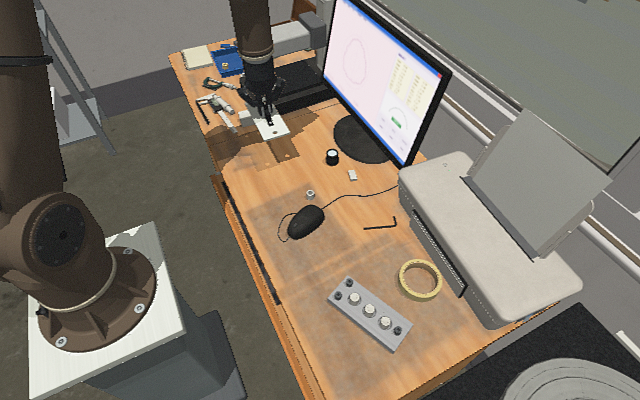

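step_arm(translation=[[-0.03, 0.001, 0], [-0.032, 0.0003, 0], [-0.032, -0.0005, 0], [-0.032, -0.0012, 0], [-0.032, -0.002, 0], [-0.0315, -0.0028, 0], [-0.0315, -0.0035, 0], [-0.0314, -0.0043, 0], [-0.0313, -0.005, 0]], turn=[[0, 0, -0.0243], [0, 0, -0.0243], [0, 0, -0.0243], [0, 0, -0.0243], [0, 0, -0.0243], [0, 0, -0.0243], [0, 0, -0.0243], [0, 0, -0.0243], [0, 0, -0.0243]], fingers=[-1, -1, -1, -1, -1, -1, -1, -1, -1])

```text
t: 17.93
tcp_pos: [522.1, -28.6, 145.7]
orientation: [-0.001, 0.641, 0.767, -0.001]
wrist_force: [0.4, 0.6, -2.7]
finger_gap: 10.7
```

step_arm(translation=[[-0.031, -0.006, 0], [-0.031, -0.0066, 0], [-0.031, -0.0073, 0], [-0.0306, -0.008, 0], [-0.0304, -0.009, 0], [-0.03, -0.0096, 0], [-0.03, -0.0103, 0], [-0.03, -0.011, 0], [-0.028, -0.0117, 0], [0, 0, 0], [0, 0, 0], [0, 0, 0]], turn=[[0, 0, -0.0243], [0, 0, -0.0243], [0, 0, -0.0243], [0, 0, -0.0243], [0, 0, -0.0243], [0, 0, -0.0243], [0, 0, -0.0243], [0, 0, -0.0243], [0, 0, -0.0243], [0, 0, 0], [0, 0, 0], [0, 0, 0]], fingers=[-1, -1, -1, -1, -1, -1, -1, -1, -1, -1, -1, -1])

```text
t: 18.93
tcp_pos: [519.4, -310.4, 145.4]
orientation: [-0.001, 0.555, 0.832, 0.0]
wrist_force: [-0.2, 0.8, -3.4]
finger_gap: 10.7
```

```bash
python3 look.py w19
python3 - <<'E'
from workcell import env
from h import *
info(env.state());plan(env.state(),[519.1,-311.3,100],22.7,1)
E
```

```text
t 18.93 tcp [ 519.4 -310.4  145.4] jawaz 22.62 z [-0.002  0.001 -1.   ] gap 10.7 F [-0.2  0.8 -3.4] q [ 0.12  0.53  0.49  1.76 -0.3   0.93  1.13]
t 18.98 tcp [ 519.7 -309.6  145.6] jawaz 22.7 z [-0.001  0.002 -1.   ] gap 10.9 F [ 0.1  1.1 -4.1] q [ 0.11  0.53  0.49  1.76 -0.3   0.93  1.13]
from [ 519.7 -309.6  145.6] rotvec [-0.001 -0.002  0.   ] perrow [-0.0007 -0.002   0.0001]
[-0.0014, -0.0012, 0.0456]
```

View pics/w19.png

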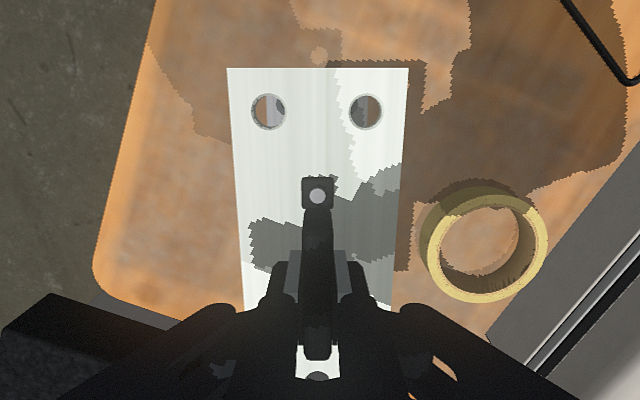

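step_arm(translation=[[-0.0012, -0.0008, 0.02], [0, 0, 0.02], [0, 0, 0.01], [0, 0, 0.005], [0, 0, 0], [0, 0, 0], [0, 0, 0]], turn=[[0, 0, 0], [0, 0, 0], [0, 0, 0], [0, 0, 0], [0, 0, 0], [0, 0, 0], [0, 0, 0]], fingers=[-1, -1, -1, -1, -1, -1, -1])

```text
t: 19.57
tcp_pos: [520.2, -312.6, 92.6]
orientation: [0.001, 0.554, 0.832, 0.0]
wrist_force: [0.3, 0.6, -3.4]
finger_gap: 10.5
```

```bash
python3 look.py w20
python3 - <<'E'
from workcell import env
from h import *
info(env.state());plan(env.state(),[519.1,-311.3,74],22.7,1)
E
```

```text
t 19.57 tcp [ 520.2 -312.6   92.6] jawaz 22.68 z [ 0.001 -0.001 -1.   ] gap 10.5 F [ 0.3  0.6 -3.4] q [ 0.14  0.59  0.46  1.81 -0.34  0.82  1.17]
t 19.62 tcp [ 520.2 -312.7   92.6] jawaz 22.67 z [ 0.001 -0.001 -1.   ] gap 11.0 F [ 0.1 -0.7 -3.7] q [ 0.14  0.59  0.46  1.81 -0.34  0.82  1.17]
from [ 520.2 -312.7   92.6] rotvec [ 0.001  0.001 -0.001] perrow [ 0.0011  0.0011 -0.0006]
[0.0017, -0.0005, 0.0186]
```

View pics/w20.png

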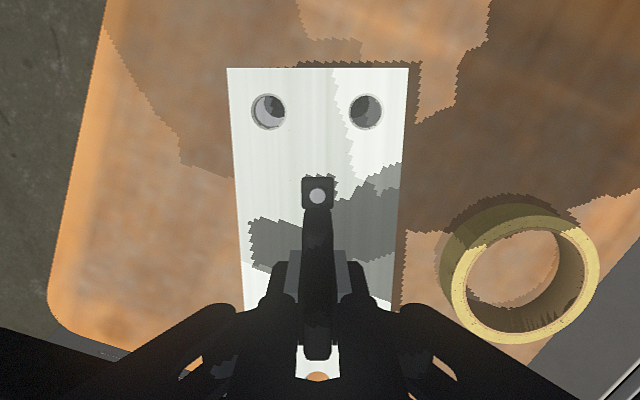

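step_arm(translation=[[0.0014, -0.0004, 0.005], [0, 0, 0.008], [0, 0, 0.005], [0, 0, 0], [0, 0, 0], [0, 0, 0]], turn=[[0, 0, 0], [0, 0, 0], [0, 0, 0], [0, 0, 0], [0, 0, 0], [0, 0, 0]], fingers=[-1, -1, -1, -1, -1, -1])

```text
t: 20.12
tcp_pos: [518.6, -311.4, 73.5]
orientation: [-0.0, 0.554, 0.832, -0.0]
wrist_force: [-0.4, -0.5, -2.7]
finger_gap: 10.6
```

```bash
python3 look.py w21
python3 - <<'E'
from workcell import env
from h import *
info(env.state())
a=cv2.imread('pics/w21.png')[80:140,235:400];cv2.imwrite('pics/e21.png',cv2.resize(a,None,fx=4.8,fy=4.8,interpolation=2))
b=cv2.imread('pics/w21.png')[340:400,285:355];cv2.imwrite('pics/f21.png',cv2.resize(b,None,fx=6,fy=6,interpolation=2))
E
```

```text
t 20.12 tcp [ 518.6 -311.4   73.5] jawaz 22.65 z [-0.  0. -1.] gap 10.6 F [-0.4 -0.5 -2.7] q [ 0.15  0.62  0.44  1.82 -0.36  0.78  1.18]
t 20.17 tcp [ 518.8 -311.5   73.7] jawaz 22.66 z [ 0. -0. -1.] gap 10.4 F [-0.5  0.1 -2.8] q [ 0.15  0.62  0.44  1.82 -0.36  0.78  1.18]
```

View pics/e21.png

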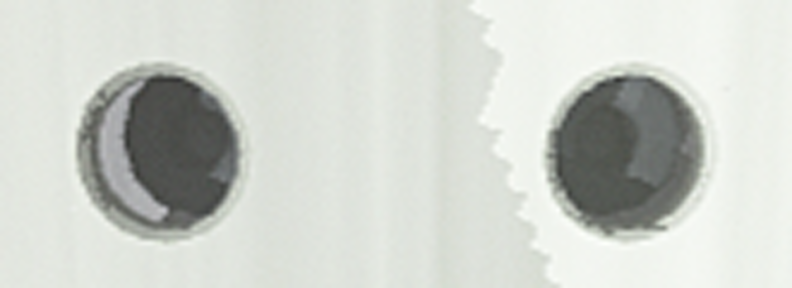

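View pics/f21.png

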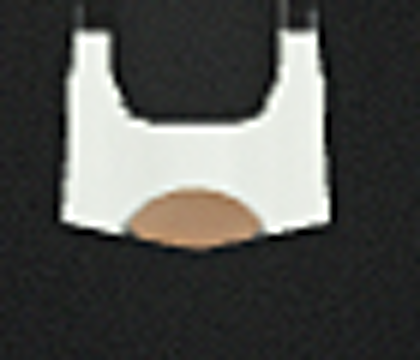

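Run:
```python
import pickle
from h import *
c=pickle.load(open("pics/w21.pkl","rb"))
th=np.radians(22.7);R=np.array([[np.cos(th),-np.sin(th)],[np.sin(th),np.cos(th)]]);O=np.array([519.65,-312.6])
for n,m,uv in [("1",(-20,70),(268.3,111.7)),("0",(20,70),(366.7,111.7))]:
    w=R@m+O; h=onz(c,*uv,57.5); print(n,"pillar",w.round(1),"hole",h.round(1),"diff carrier frame",(R.T@(h[:2]-w)).round(2)); print(" pillar px",proj(c,[*w,36]), "left edge",proj(c,[*(w-R@[7.5,0]),36]),"r",proj(c,[*(w+R@[7.5,0]),36]))
a=cv2.imread('pics/w21.png')[80:140,235:400].astype(float);a=np.clip((a-40)*4,0,255).astype(np.uint8)
cv2.imwrite('pics/e21b.png',cv2.resize(a,None,fx=4.8,fy=4.8,interpolation=2))
```

```text
1 pillar [ 474.2 -255.7] hole [ 473.9 -256.2   57.5] diff carrier frame [-0.46 -0.26]
 pillar px [275.36300907 108.17842994] left edge [259.42674746 108.17306259] r [291.29995903 108.18379753]
0 pillar [ 511.1 -240.3] hole [ 511.3 -240.5   57.5] diff carrier frame [ 0.1  -0.25]
 pillar px [360.36803097 108.20705975] left edge [344.42809761 108.20169116] r [376.30865291 108.21242857]
```

View pics/e21b.png

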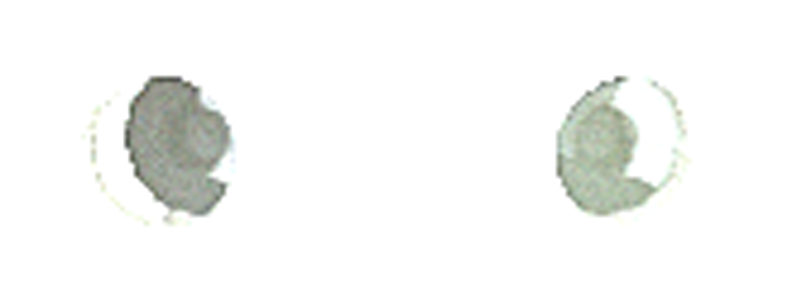

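step_arm(translation=[[0, 0.0006, 0], [0, 0, 0], [0, 0, 0], [0, 0, 0], [0, 0, 0], [0, 0, 0], [0, 0, 0], [0, 0, 0]], turn=[[0, 0, 0], [0, 0, 0], [0, 0, 0], [0, 0, 0], [0, 0, 0], [0, 0, 0], [0, 0, 0], [0, 0, 0]], fingers=[-1, -1, -1, -1, -1, -1, -1, -1])

```text
t: 20.83
tcp_pos: [519.2, -311.0, 73.6]
orientation: [0.0, 0.554, 0.832, 0.0]
wrist_force: [-0.5, -1.5, -3.2]
finger_gap: 11.1
```

```bash
python3 look.py w22
python3 - <<'E'
from workcell import env
from h import *
info(env.state())
cv2.imwrite("pics/s22f.png",env.read_camera("scene"));s=cv2.imread("pics/s22f.png")
cv2.imwrite('pics/s22.png',cv2.resize(s[230:370,290:450],None,fx=4,fy=4,interpolation=2))
info(env.state())
a=cv2.imread('pics/w22.png')[80:140,235:400].astype(float);a=np.clip((a-40)*4,0,255).astype(np.uint8)
cv2.imwrite('pics/e22b.png',cv2.resize(a,None,fx=4.8,fy=4.8,interpolation=2))
E
```

```text
t 20.83 tcp [ 519.2 -311.    73.6] jawaz 22.66 z [ 0.  0. -1.] gap 11.1 F [-0.5 -1.5 -3.2] q [ 0.15  0.62  0.44  1.82 -0.36  0.78  1.18]
t 20.88 tcp [ 519.2 -311.1   73.6] jawaz 22.66 z [ 0.  0. -1.] gap 10.8 F [-0.5  0.  -3. ] q [ 0.15  0.62  0.44  1.82 -0.36  0.78  1.18]
t 20.93 tcp [ 519.2 -311.1   73.6] jawaz 22.66 z [-0.  0. -1.] gap 10.5 F [ 0.5 -0.2 -2.6] q [ 0.15  0.62  0.44  1.82 -0.36  0.78  1.18]
```

View pics/s22.png

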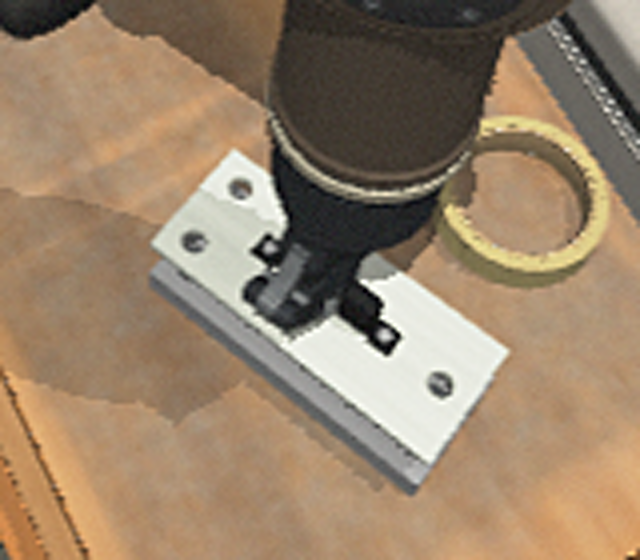

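View pics/e22b.png

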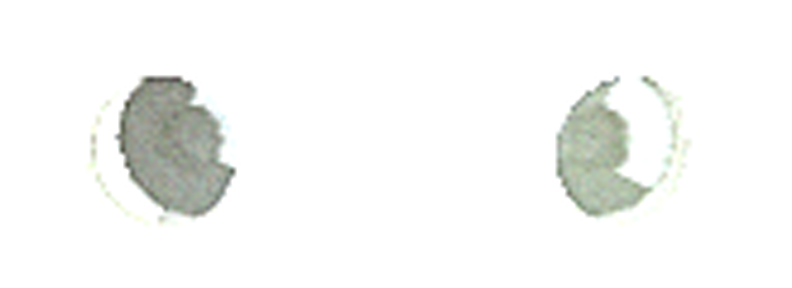

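The scene view shows all three plate holes over dark pillar tops, and the wrist view shows both threaded holes inside theirs. The arm is still and the plate level, so I'm handing in.

Run:
```python
from workcell import env
print(env.job_done())
```

```text
the job is handed in; nothing more can be done
None
```

Both solid rollers are in the empty wells, and the arm is holding the cover plate level above the carrier, the right way round. I handed the job in at about 21 s. It reports no verdict, so these results are my own measurements.

- **Rollers:** One went into well_1 and the other into well_2. After release, the wrist camera put all three within about 1 mm of their well centres, and the two I placed looked seated at the same height as roller_2. I took no pictures of the rollers once the plate covered them.
- **Bystanders:** I did not touch the sleeve, gauge block, hex key or loupe.
- **Cover:** It is held by its bar at 70 N. By the arm's own reading, the underside is about 15 mm above the pillar tops. The tool is level, and its position changed by no more than about 0.1 mm over the last readings.
- **Hole alignment:** The two paired holes measured within about 0.5 mm of their pillars. The threads themselves looked about 1 mm off sideways, so I moved the plate 0.6 mm to correct it, after which both threads showed centred between the holes. The single hole was mostly hidden from the wrist camera. I checked it only in the scene view, where the dark pillar shows through it.
- **Contact:** The wrist force matched just the plate's weight, about 3 N, so there was no sign of the plate touching the carrier.

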